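Walk the parts hopper home over its cup and drop a key through it

ROBOT

A 7-joint arm with a two-finger parallel gripper is mounted at the origin on the work surface. World frame = base frame: x ahead of the robot, y to its left, z up, the work surface at z = 0. Lengths are in m, angles in rad, forces in N, time in s.
With the tool pointing down it reaches from about 0.35 to 0.9 m from the base axis. Payload 8.1 kg.
Tool frame: the origin (TCP) lies midway between the tips of the shut fingers; the grasp point (between the pads) lies 19 mm behind it; x points along the fingers, z is the direction in which the jaws open and shut, and the axes are right-handed (so a half turn about x gives the same grasp; the last joint's range is limited). The gripper opens to 92 mm and grips with 3 to 60 N. Pads are 19 mm wide; open, the fingers measure 130 mm over their backs; the gripper's body (75 mm by 190 mm) begins 47 mm behind the grasp point.
Start: joints at [1.174, 0.434, 0.025, 1.573, -0.012, 1.134, -0.075], TCP at [0.181, -0.598, 0.227] pointing down, gripper open.
Joint ranges: [-2.62, 2.62], [-0.44, 2.09], [-1.27, 1.32], [0.08, 2.57], [-1.32, 4.46], [0.12, 2], [-2.74, 2.74]. Speed limits (rad/s): [2.22, 2.22, 3.01, 3.01, 3.14, 3.14, 3.14].

INTERFACE

Orientations are given as a rotation vector (axis times angle).
In Python, from cell import arm gives the robot as it stands. The module is installed in compiled form; this text tells all that it offers.
- The arm moves only by the tool move_arm, never from a script. Its argument "steps" is text: rows parted by semicolons, each of 5 numbers parted by spaces: the shift along the tool's x, y, z in m, then the turn about the tool's x in rad, then the closure in counts, from 0 (fully open) to 255 (shut). A call has 1 to 10 rows; each row is the pose to reach, as a shift and turn from the pose commanded when the call began, along the tool's axes at that moment; what a row does not reach only later rows make up. A row lasts 1/12 s, in which the tool goes at most 41.7 mm and 7.16 degrees, less where a joint would pass 70% of its speed; a pose out of reach is approached as far as the arm can. A call with a gripper value outside its range is refused whole. The fingers move at their own pace and stop on an object; "squeeze" is the grip in N (left out, the last holds). Time passes only in rows, so rows that repeat a pose let the fingers close. It gives the time, the measured TCP pose, the force and the opening at its end, in the units of the state.
- arm.observe(): the state, without advancing time (a new reading comes with each control period).
- arm.get_image(name): name is "scene" or "side" or "wrist"; returns a dict with "img" (384x512x3 uint8, blue, green, red), "z_map" (384x512 float32, m along the optical axis (not along the pixel's ray), 0 where there is no reading), "vfov" (degrees; the focal length in pixels is half the picture's height over the tangent of half this angle, whatever the lens; pixels are square), "cx", "cy" (the principal point, pixels), "k1" (the pictures are not rectified: a ray, as slopes to the right and down, at radius r is drawn at 1 + k1 r^2 times it, then the intrinsics apply), "extrinsics" (4x4, takes a point from camera to world coordinates). Camera axes: x right, y up, looking along -z (the intrinsics and any distortion apply to the point x, -y, -z); pixel columns grow to the right and rows downward; lengths in m; the calibration is good to about 2 mm. A picture is of the moment at which its call begins.
- arm.sign_off(): hands the job in, once; it reports no verdict.
The state is a dict: "clock": time; "joints": joint angles; "dq": joint speeds; "joint_efforts": joint torques, N m; "position": TCP position; "ee_rot": TCP orientation; "force": force on the tool from outside, world axes, zero at the start; "ft_torque": the same for the moment, N m; "width": opening from 0.0 (shut) to 1.0 (fully open).
Only numpy, scipy, OpenCV 4.12 (cv2) and the standard library are available. Lean on these libraries where they do the work, as an engineer would, in place of code of your own. Each camera call takes 0.05 s, during which the arm holds its last target.

TASK

Walk the heavy hopper stand straight away from you until its front has pressed both rubber bumpers in by a few millimetres and its funnel stands over the tin cup: push only on its two red rear corner pads, a little on one and then on the other, never harder than about 24 N and never letting it slew more than 15 degrees from square with the dock. Then pick up the nickel side key and drop it into the funnel so that it falls into the cup, leaving the stand home and everything else on the cart where it is.

Things in the scene. Friction and masses are not known exactly. Their poses are not given: they have to be found in the camera images.
- dock: Fixed dock: a thin aluminium plate (4 mm) with a tin cup on it and two dark steel blocks, each with a black rubber bumper facing the robot. Origin on the cart top, between the bumpers (18 mm square, 22 mm up, y = +85 and -85 mm), where their free faces nominally lie; x points away from the robot, the way the stand is walked; y left, z up. Cup axis at x = 55 mm, y = 0.
- bumper_left (a joint): How far the left bumper is pressed into its block, m, 0 to 0.005. Each block is clamped by hand, so that bumper's free face lies anywhere from x = -7 to +7 mm in the dock frame, differently for the two and not measured: find it by feel. Its spring takes 1 N per mm, then it is solid at 5 mm; it comes out again if the stand backs off.
- bumper_right (a joint): The same for the right bumper.
- cup (a point): Centre of the tin cup's inner floor, 8 mm above the cart top. The cup is fixed to the dock, mouth 71 mm wide inside, rim 70 mm above the cart top.
- stand: Loose hopper stand, about 2.1 kg, flat on the cart top between robot and dock. Origin: centre of its underside; axes as the dock's when square to it. Base 100 (x) by 220 (y) by 45 mm high, front face at x = +50 mm. Pushing one pad swings it about its other end. Sliding it so takes 6 to 10 N forward on the pad (more if the tool drags it down); 13 N means this corner is pressing its bumper.
- pad_left (a point): Centre of the rear (pushing) face of the left red pad, 23 mm above the cart top, stand frame x = -62, y = +90 mm. Pad 36 mm wide, 36 mm high (5 to 41 mm up), 12 mm proud of the rear face; its face looks to the stand's -x.
- pad_right (a point): The same for the right red pad, stand frame y = -90 mm. Pushing one pad forward turns the stand about a point some 115 mm to the other side of its centre, so that the pad moves on an arc about it.
- nose_left (a point): Point of the stand's front face that meets the left bumper (stand frame x = 50, y = +85, z = 22 mm).
- nose_right (a point): Point of the stand's front face that meets the right bumper (stand frame x = 50, y = -85, z = 22 mm).
- casting: All of the stand but its red pads, same origin and axes, not to be touched: grey base, post at x = 30 mm, and white enamel funnel ahead of the base on the axis x = 105 mm, y = 0 (spout underside 84 mm, rim 166 mm above the cart top; the spout passes above the cup).
- hopper_rim (a point): Centre of the funnel's mouth at rim height, 166 mm above the cart top. Mouth 114 mm wide inside, narrowing to a straight spout of 47 mm bore.
- key_center (a point): Centre (8.5 mm above the cart top) of the loose nickel side key, 25 g, about 36 mm long in x overall, lying flat on a fixed dark green mat 3 mm thick: a bar 26 mm long (x), 10 mm wide (y), 11 mm high, with a low 17 mm disc at the -x end and a 16 mm cross tube at the +x end. Grasp it across its 10 mm width (y) at the centre.
- key: The same nickel key, origin at the centre of its underside.
- lower_joint: Bystander: blackwood lower joint, 240 mm long, lying along its x on two cork rests, at the left.
- wand: Bystander: brass leak-light wand, 240 mm long, lying along its x, at the left.
- punch: Bystander: spring punch with a red handle, 135 mm long, at the right.
- screwdriver: Bystander: screwdriver lying along its x, at the right.
- grease_jar: Bystander: small jar, 48 mm wide, 45 mm high, at the far left.
- pad_tray: Bystander: wooden tray of key pads, 160 by 100 mm, 25 mm high, at the far right.
Mind the look-alikes: they are no part of the job. What is shaped like the dock but purple is not meant.

How it is judged:
On the way, in this order (a step that is already met when the one before it is completed fails the run):
1. the stand bears on both bumpers and has pressed them in, in line with the dock (value of joint each of bumper_left, bumper_right above 0.001 m and y of stand in the frame of dock between -0.015 and 0.015 m and angle between stand's own z axis and vertical below 0.05 rad), for 0.2 s.
2. the key has fallen into the cup (horizontal distance between key_center and cup below 0.036 m and z of key_center in the frame of cup below 0.055 m and linear speed of key below 0.03 m/s), for 0.2 s.
At the end, for the whole second after the job is handed in: The stand rests flat, both bumpers pressed in over 1 mm, its centre within 15 mm of the dock's centre line; the nickel key lies still in the tin cup (within 36 mm of its axis, below 55 mm above its floor) (all of step 1 and all of step 2 and linear speed of stand below 0.01 m/s); the robot touches nothing.
It fails at once if the stand is pushed or touched with more than 24 N (contact force between any of the fingers, the arm and stand above 24 N).
It fails at once if the robot presses on the stand anywhere but the red pads (contact force between any of the fingers, the arm and casting above 1 N).
It fails at once if the stand slews more than 15 degrees from square with the dock (angle between the x axis of stand and the x axis of dock, either way round above 0.262 rad).
It fails at once if a bystander is moved more than 20 mm (distance of any of lower_joint, wand, punch, screwdriver, grease_jar, pad_tray from where it was at the start of the episode above 0.02 m).
It also fails if it takes over 72 s, if anything falls off the work surface, if the arm or the gripper's body presses on something with over 40 N, if the wrist force passes 120 N, or if a joint passes its speed limit or range.

## Working session

There is one attempt and no reset: what is moved stays moved. The work goes in short steps, Python scripts to look and compute and a tool call to move; the robot and the scene stay as the last step left them, time stands still between calls to the robot, and variables do not carry over. Pictures are saved under pics/ and viewed, and the job is handed in when it is done.

Besides the shell and the picture viewer there is one more tool, called after "Emit:" by a JSON object that holds its "fn" and its "kwargs". move_arm: Moves the arm, as the interface text tells. Its arguments: {"type":"object","properties":{"steps":{"type":"string"},"squeeze":{"type":"number"}},"required":["steps"]}

```bash
mkdir -p pics; ls
cat > h.py <<'E'
import numpy as np, cv2
from cell import arm
def K(d):
    H=d['img'].shape[0]; return H/2/np.tan(np.radians(d['vfov'])/2)
def rays(d,uv):
    f=K(d); uv=np.atleast_2d(uv).astype(float)
    xd=np.c_[(uv[:,0]-d['cx'])/f,(uv[:,1]-d['cy'])/f]; x=xd.copy()
    for _ in range(30): x=xd/(1+d['k1']*(x**2).sum(1,keepdims=True))
    E=np.array(d['extrinsics']); dirs=np.c_[x[:,0],-x[:,1],-np.ones(len(x))]
    return E[:3,3],dirs@E[:3,:3].T
def onplane(d,uv,z):
    o,r=rays(d,uv); t=(z-o[2])/r[:,2]; return o+r*t[:,None]
def cloud(d):
    H,W=d['z_map'].shape; u,v=np.meshgrid(np.arange(W),np.arange(H))
    o,r=rays(d,np.c_[u.ravel(),v.ravel()]); P=o+r*d['z_map'].ravel()[:,None]
    return P.reshape(H,W,3)
def proj(d,P):
    E=np.array(d['extrinsics']); p=(np.atleast_2d(P)-E[:3,3])@E[:3,:3]
    x=np.c_[p[:,0],-p[:,1]]/(-p[:,2:3]); x=x*(1+d['k1']*(x**2).sum(1,keepdims=True))
    return x*K(d)+[d['cx'],d['cy']]
E
python3 - <<'E'
from h import *
import pickle
s=arm.observe(); print(s)
for n in('scene','side','wrist'):
    d=arm.get_image(n); pickle.dump(d,open(f'{n}0.pkl','wb')); cv2.imwrite(f'pics/{n}0.png',d['img']); print(n,d['vfov'],d['cx'],d['cy'],d['k1'],np.round(d['extrinsics'],3).tolist())
E
```

```text
pics
{'clock': 0.0, 'joints': array([ 1.17435911,  0.43520631,  0.02492447,  1.57408051, -0.011602  ,
        1.13399905, -0.07511198]), 'dq': array([-9.59619476e-04, -4.79583677e-04, -6.80470939e-04, -9.50588499e-04,
       -4.20781423e-04,  5.81035814e-04, -2.00546015e-05]), 'joint_efforts': array([ 4.18532190e-04, -6.67857385e+01,  9.84610990e-01, -3.14459467e+01,
       -6.08460652e-02,  4.32016351e-02,  2.20818333e-04]), 'position': array([ 0.18084409, -0.59773682,  0.22596118]), 'ee_rot': array([ 0.99097401,  1.33532618, -0.98960286]), 'force': array([-0.11609624, -0.30889435, -0.38218398]), 'ft_torque': array([-0.03113892, -0.00079594,  0.02348817]), 'width': 1.0047139880450628}
scene 43.7622544789466 252.6338062211599 192.67177320901297 -0.06903901928217401 [[0.718, -0.592, 0.366, 0.998], [0.697, 0.605, -0.386, -0.609], [0.007, 0.532, 0.847, 1.356], [0.0, 0.0, 0.0, 1.0]]
side 50.22302628644847 257.24953137787196 185.43715983419622 -0.07381831062735993 [[-0.997, 0.064, -0.051, 0.383], [-0.082, -0.758, 0.647, 0.771], [0.003, 0.649, 0.761, 1.083], [0.0, 0.0, 0.0, 1.0]]
wrist 67.43630201818766 254.85041415208337 195.49950098140562 -0.04447444995156664 [[0.29, 0.911, 0.295, 0.26], [-0.957, 0.276, 0.087, -0.573], [-0.002, -0.307, 0.952, 0.384], [0.0, 0.0, 0.0, 1.0]]
```

View pics/scene0.png

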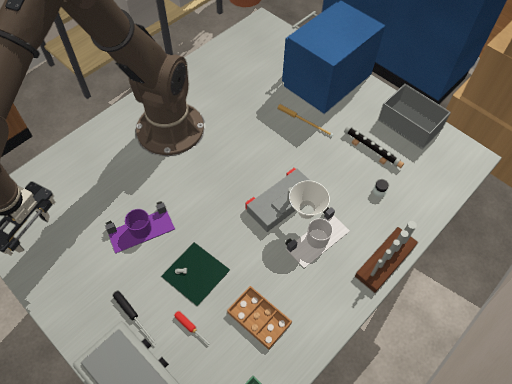

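View pics/side0.png

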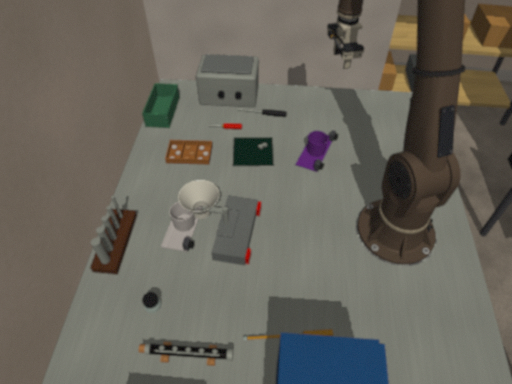

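View pics/wrist0.png

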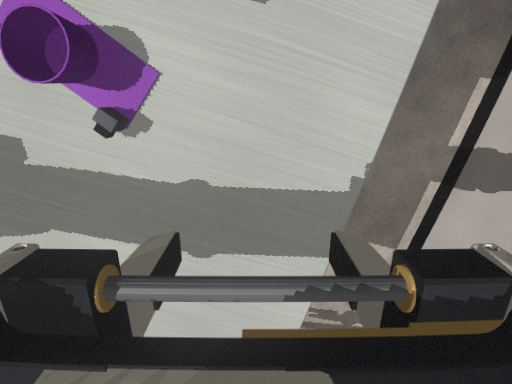

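Run:
```python
from h import *
import pickle
a=pickle.load(open('scene0.pkl','rb')); b=pickle.load(open('side0.pkl','rb'))
c1=cv2.resize(a['img'][155:275,225:365],None,fx=5,fy=5,interpolation=cv2.INTER_CUBIC)
c2=cv2.resize(b['img'][165:275,150:280],None,fx=5,fy=5,interpolation=cv2.INTER_CUBIC)
cv2.imwrite('pics/c1.png',c1);cv2.imwrite('pics/c2.png',c2)
c3=cv2.resize(a['img'][240:305,155:235],None,fx=7,fy=7,interpolation=cv2.INTER_CUBIC)
cv2.imwrite('pics/c3.png',c3)
for n,d in(('scene',a),('side',b)):
    C=cloud(d); im=d['img'].astype(int); B,G,R=im[...,0],im[...,1],im[...,2]
    m=((R>130)&(G<70)&(B<70)).astype(np.uint8)
    k,l,st,ce=cv2.connectedComponentsWithStats(m)
    for i in range(1,k):
        if st[i,4]>6: print(n,'red',st[i],ce[i].round(1),np.median(C[l==i],0).round(3))
    print('table z',np.median(C[...,2]))
```

```text
scene red [287 169   8   6  11] [290.2 171.3] [0.46  0.14  0.041]
scene red [246 198   9   7  13] [249.4 200.8] [ 0.443 -0.038  0.039]
scene red [175 312  20  19 164] [184.3 321. ] [ 0.579 -0.444  0.019]
table z -0.0010042227028039807
side red [223 124  19   5  73] [232.2 125.6] [ 0.578 -0.434  0.019]
side red [256 202   5  12  33] [258.4 206.5] [ 0.442 -0.029  0.04 ]
side red [246 248   5  12  42] [247.8 253.5] [0.459 0.148 0.04 ]
table z -0.0003876937578786155
```

View pics/c1.png

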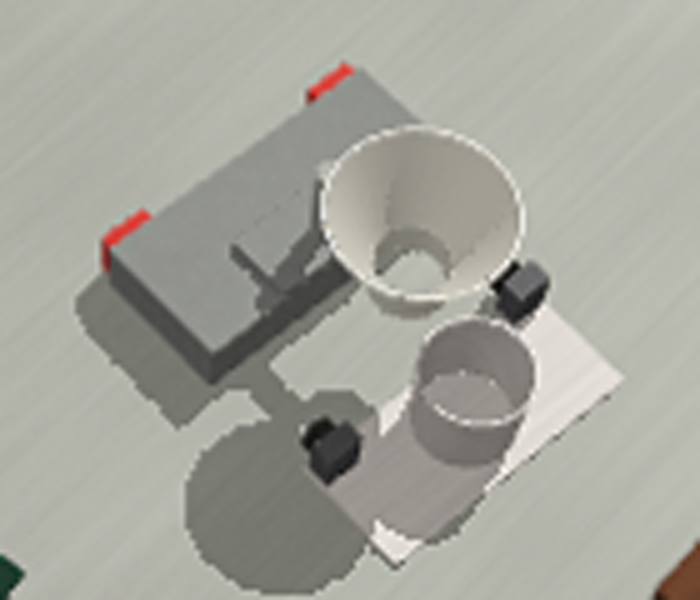

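View pics/c2.png

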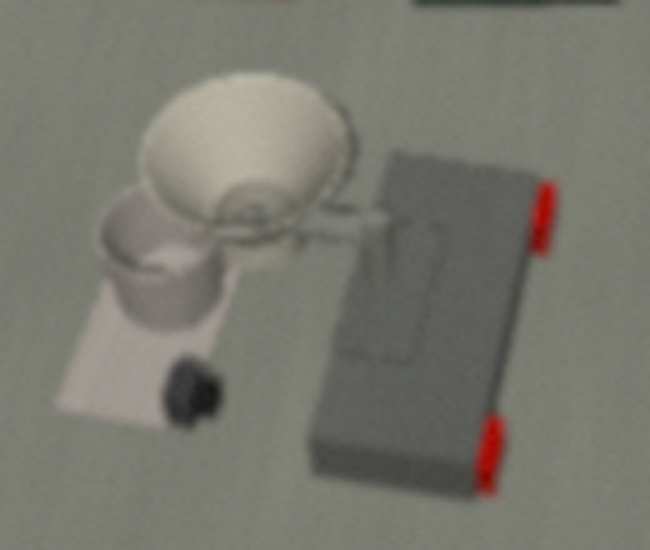

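View pics/c3.png

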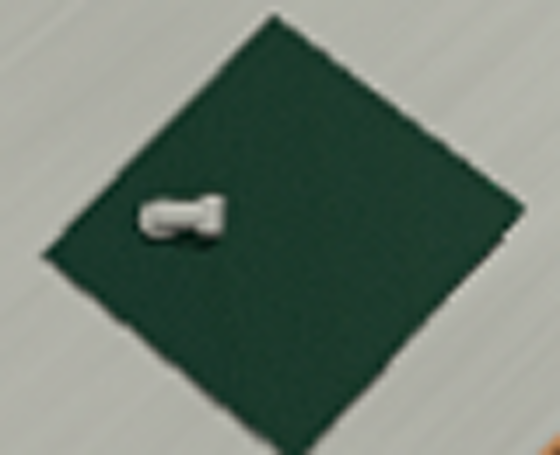

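Run:
```python
from h import *
import pickle
for n in('scene','side'):
    d=pickle.load(open(n+'0.pkl','rb')); C=cloud(d); im=d['img'].astype(int); B,G,R=im[...,0],im[...,1],im[...,2]
    X,Y,Z=C[...,0],C[...,1],C[...,2]
    reg=(X>.4)&(X<.8)&(Y>-.15)&(Y<.25)
    # base top
    m=reg&(abs(Z-.045)<.006)&(X<.62)&~((R>110)&(G<80))&(abs(R-B)<25)
    m=cv2.morphologyEx(m.astype(np.uint8),cv2.MORPH_OPEN,np.ones((3,3),np.uint8))
    k,l,st,_=cv2.connectedComponentsWithStats(m); i=1+st[1:,4].argmax()
    p=C[l==i][:,:2].astype(np.float32); r=cv2.minAreaRect(p); print(n,'base',np.array(r[0]).round(4),np.array(r[1]).round(4),r[2],cv2.boxPoints(r).round(3).tolist())
    # cup rim
    m=reg&(Z>.062)&(Z<.074)&(X>.6)
    p=C[m][:,:2].astype(np.float32); print(len(p)); (c,rr)=cv2.minEnclosingCircle(p);print('rim',c,rr)
    m=reg&(Z>.155)&(Z<.175)
    p=C[m][:,:2].astype(np.float32); (c,rr)=cv2.minEnclosingCircle(p);print('hopper',c,rr)
    # dark blocks
    m=reg&(R<75)&(G<75)&(B<75)&(Z>.02)&(X>.6)
    k,l,st,ce=cv2.connectedComponentsWithStats(m.astype(np.uint8))
    for i in range(1,k):
        if st[i,4]>8:
            q=C[l==i];print('dark',st[i],q.mean(0).round(3),q.min(0).round(3),q.max(0).round(3))
    # plate
    m=reg&(R>170)&(B>165)&(abs(Z)<.015)&(X>.6)
    print('white',m.sum())
    # key
    kr=(X>.3)&(X<.6)&(Y>-.45)&(Y<-.15)
    g=kr&(G>R+12)&(R<60); g2=cv2.morphologyEx(g.astype(np.uint8),cv2.MORPH_CLOSE,np.ones((15,15)))
    r=cv2.minAreaRect(C[g][:,:2].astype(np.float32)); print('mat',r)
    m=(g2>0)&(R>110); ys,xs=np.nonzero(m); P=onplane(d,np.c_[xs,ys],.012); 
    print('key',xs.mean(),ys.mean(),P.mean(0).round(4),cv2.minAreaRect(P[:,:2].astype(np.float32)), len(P))
```

```text
scene base [0.5043 0.0496] [0.2264 0.1002] 86.37872314453125 [[0.44699999690055847, -0.05999999865889549], [0.546999990940094, -0.06700000166893005], [0.5609999895095825, 0.1589999943971634], [0.460999995470047, 0.16599999368190765]]
110
rim (0.6776167154312134, 0.027623072266578674) 0.03968339040875435
hopper (0.6118528246879578, 0.038405027240514755) 0.06093347445130348
dark [324 208  10  10  32] [0.65  0.11  0.028] [0.635 0.1   0.02 ] [0.661 0.123 0.04 ]
dark [286 239  11  11  87] [ 0.638 -0.056  0.033] [ 0.62  -0.069  0.02 ] [ 0.651 -0.042  0.045]
white 4782
mat ((0.48744115233421326, -0.3192814886569977), (0.14932724833488464, 0.14900602400302887), 5.413639068603516)
key 180.9777777777778 270.22222222222223 [ 0.4544 -0.3459  0.012 ] ((0.4540945291519165, -0.34746435284614563), (0.0336788073182106, 0.013727511279284954), 51.374454498291016) 45
side base [0.5063 0.0511] [0.2245 0.1006] 84.21552276611328 [[0.4449999928474426, -0.054999999701976776], [0.5450000166893005, -0.06599999964237213], [0.5680000185966492, 0.15800000727176666], [0.46799999475479126, 0.1679999977350235]]
79
rim (0.6783990859985352, 0.029535040259361267) 0.039517465978860855
hopper (0.6104913949966431, 0.040141500532627106) 0.06139928847551346
dark [183 238  11  11  84] [0.643 0.123 0.032] [0.629 0.105 0.02 ] [0.657 0.136 0.04 ]
white 0
mat ((0.48695510625839233, -0.3161771595478058), (0.13892388343811035, 0.1428593248128891), 6.613499164581299)
key 261.57142857142856 145.0 [ 0.4551 -0.3404  0.012 ] ((0.4535225033760071, -0.3405162990093231), (0.018309732899069786, 0.006456736475229263), 30.39188003540039) 7
```

Run:
```python
from h import *
import pickle
a=pickle.load(open('scene0.pkl','rb')); b=pickle.load(open('side0.pkl','rb'))
def cr(p,o,s): return (np.array(p,float)+.5)/s-.5+np.array(o)
P=onplane(a,cr([(397,568),(625,378),(325,485),(550,303)],(225,155),5),.004)
print('scene plate FR,FL,nearR,nearL',P.round(4).tolist())
Q=onplane(b,cr([(57,408),(165,428),(112,280)],(150,165),5),.004)
print('side FL,NL?,edge',Q.round(4).tolist())
v=P[1]-P[0]; print('yaw far edge',np.degrees(np.arctan2(-v[0],v[1])), np.hypot(*v[:2]))
v=Q[0]-Q[2]; print('yaw',np.degrees(np.arctan2(-v[0],v[1])))
v=P[1]-P[3]; print('yaw L edge',np.degrees(np.arctan2(v[1],v[0])));v=P[0]-P[2]; print('yaw R edge',np.degrees(np.arctan2(v[1],v[0])))
# far edge line fit using color mask in scene
d=a;im=d['img'].astype(int)
cv2.imwrite('pics/pl.png',cv2.resize(d['img'][205:275,280:355],None,fx=8,fy=8,interpolation=cv2.INTER_CUBIC))
```

```text
scene plate FR,FL,nearR,nearL [[0.7141, -0.0781, 0.004], [0.7332, 0.1228, 0.004], [0.6455, -0.0673, 0.004], [0.6639, 0.132, 0.004]]
side FL,NL?,edge [[0.7313, 0.1238, 0.004], [0.6618, 0.132, 0.004], [0.718, 0.0253, 0.004]]
yaw far edge -5.424541360416082 0.20172896747116834
yaw -7.684309100197478
yaw L edge -7.623056773293698
yaw R edge -8.917623859201953
```

View pics/pl.png

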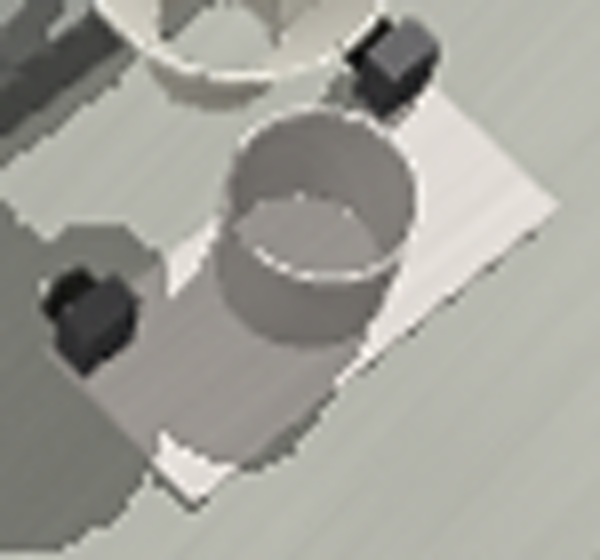

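Run:
```python
from h import *
from scipy.spatial.transform import Rotation as R
s=arm.observe(); M=R.from_rotvec(s['ee_rot']).as_matrix(); print(M.round(3)); print((M.T@(np.array([.26,-.573,.384])-s['position'])).round(3))
for psi in(-6.3,):
  dx=np.array([np.cos(np.radians(psi)),np.sin(np.radians(psi)),0])
  print('y=dx',np.arctan2(M[:,2]@dx,M[:,1]@dx),'y=-dx',np.arctan2(-M[:,2]@dx,-M[:,1]@dx), s['joints'][6])
  stand=np.array([.505,.05,0]);dy=np.array([-dx[1],dx[0],0])
  for sy in(90,-90): print('pad',stand-.062*dx+sy/1000*dy)
```

```text
[[-0.     0.957  0.289]
 [ 0.001  0.289 -0.957]
 [-1.    -0.    -0.001]]
[-0.158  0.083 -0.001]
y=dx 0.4036566579619481 y=-dx -2.7379359956278453 -0.07511933597622909
pad [0.45325051 0.14626001 0.        ]
pad [ 0.43349833 -0.03265296  0.        ]
```

Emit:
{"fn": "move_arm", "kwargs": {"steps": "0 .36 -.48 .4 255;0 .36 -.48 .4 255;0 .36 -.48 .4 255;0 .36 -.48 .4 255;0 .36 -.48 .4 255;0 .36 -.48 .4 255;0 .36 -.48 .4 255;0 .36 -.48 .4 255;0 .36 -.48 .4 255;0 .36 -.48 .4 255", "squeeze": 20}}

```text
clock: 0.98
position: [0.3238, -0.2049, 0.2268]
ee_rot: [1.287, 1.156, -1.287]
force: [1.1, -1.2, -0.3]
width: 0.324
```

```bash
cat >> h.py <<'E'
from scipy.spatial.transform import Rotation as Rn
def shift(t,yaw=None):
    s=arm.observe(); M=Rn.from_rotvec(s['ee_rot']).as_matrix(); d=M.T@(np.array(t)-s['position'])
    cy=np.arctan2(M[1,1],M[0,1]); print('clock',s['clock'],'pos',s['position'].round(4),'tooly yaw deg',np.degrees(cy).round(2),'shift',d.round(4),'turn',None if yaw is None else round(cy-np.radians(yaw),4),'F',s['force'].round(1),'w',round(s['width'],3))
E
python3 -c "
from h import *
shift((.389,-.028,.12),-6.3);print(arm.observe()['joints'].round(2))"
```

```text
clock 0.9833 pos [ 0.3238 -0.2049  0.2268] tooly yaw deg -6.1 shift [ 0.1068  0.046  -0.1828] turn 0.0035 F [ 1.1 -1.2 -0.3] w 0.324
[ 0.59  0.05 -0.17  2.1   0.01  1.   -1.26]
```

Emit:
{"fn": "move_arm", "kwargs": {"steps": "0 .046 -.182 0 255;0 .046 -.182 0 255;0 .046 -.182 0 255;0 .046 -.182 0 255;.02 .046 -.182 0 255;.06 .046 -.182 0 255;.1 .046 -.182 0 255;.14 .046 -.182 0 255;.17 .046 -.182 0 255;.19 .046 -.182 0 255"}}

```text
clock: 1.82
position: [0.3871, -0.0305, 0.0341]
ee_rot: [1.286, 1.16, -1.289]
force: [0.4, -0.7, 0.2]
width: 0.006
```

Run:
```python
from h import *
shift((.389,-.028,.018),-6.3);print(arm.observe()['joints'].round(2))
d=arm.get_image('wrist');cv2.imwrite('pics/w1.png',d['img']);d=arm.get_image('side');cv2.imwrite('pics/s1.png',cv2.resize(d['img'][150:290,130:330],None,fx=4,fy=4))
```

```text
clock 1.8167 pos [ 0.3871 -0.0305  0.0341] tooly yaw deg -6.07 shift [ 0.0161  0.0017 -0.0027] turn 0.004 F [ 0.4 -0.7  0.2] w 0.006
[ 0.2   0.39 -0.32  2.31  0.26  0.48 -2.01]
```

View pics/w1.png

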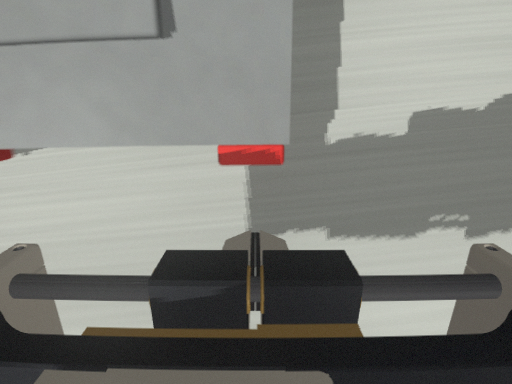

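View pics/s1.png

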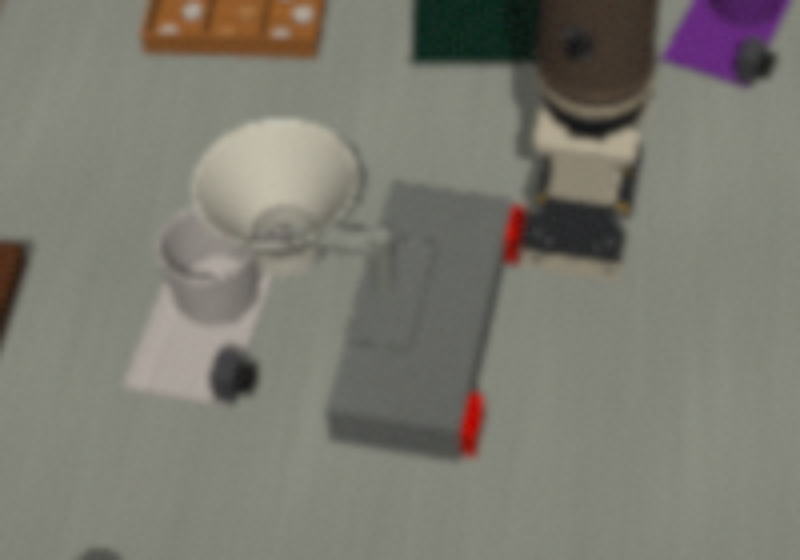

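Emit:
{"fn": "move_arm", "kwargs": {"steps": ".015 .01 -.002 0 255;.015 .02 -.002 0 255;.015 .025 -.002 0 255;.015 .028 -.002 0 255;.015 .03 -.002 0 255;.015 .032 -.002 0 255;.015 .034 -.002 0 255;.015 .036 -.002 0 255;.015 .038 -.002 0 255;.015 .04 -.002 0 255"}}

```text
clock: 2.75
position: [0.4275, -0.033, 0.0216]
ee_rot: [1.285, 1.159, -1.289]
force: [-7.2, 2.1, 5.4]
width: 0.003
```

Emit:
{"fn": "move_arm", "kwargs": {"steps": "-.002 .002 0 0 255;-.002 .004 0 0 255;-.002 .006 0 0 255;-.002 .008 0 0 255;-.002 .01 0 0 255;-.002 .012 0 0 255;-.002 .014 0 0 255;-.002 .016 0 0 255;-.002 .018 0 0 255;-.002 .02 0 0 255"}}

```text
clock: 3.58
position: [0.443, -0.0369, 0.0227]
ee_rot: [1.28, 1.162, -1.297]
force: [-12.5, -5.3, 8.8]
width: 0.005
```

Run:
```python
from h import *
shift((.389,-.028,.018),-6.3)
d=arm.get_image('wrist');cv2.imwrite('pics/w2.png',d['img'])
```

```text
clock 3.5833 pos [ 0.443  -0.0369  0.0227] tooly yaw deg -6.14 shift [ 0.0052 -0.0546 -0.0031] turn 0.0028 F [-12.5  -5.3   8.8] w 0.005
```

View pics/w2.png

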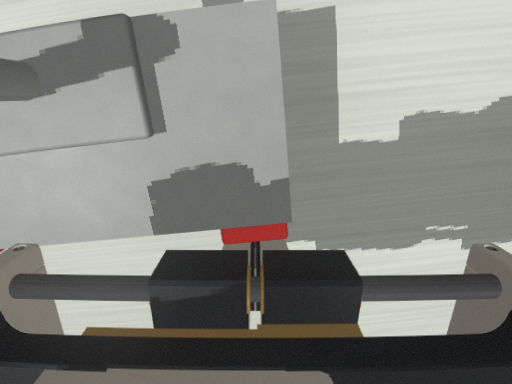

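Emit:
{"fn": "move_arm", "kwargs": {"steps": "-.003 .002 .003 0 255;-.004 .004 .004 0 255;-.004 .006 .005 0 255;-.004 .008 .005 0 255;-.004 .01 .006 0 255;-.004 .011 .006 0 255"}}

```text
clock: 4.13
position: [0.4557, -0.0429, 0.0268]
ee_rot: [1.283, 1.161, -1.292]
force: [-7.3, -0.8, 0.9]
width: 0.005
```

Emit:
{"fn": "move_arm", "kwargs": {"steps": "0 -.03 0 0 255;0 -.04 -.03 0 255;0 -.04 -.07 0 255;0 -.04 -.11 0 255;0 -.04 -.15 0 255;0 -.04 -.175 0 255;0 -.04 -.175 0 255"}}

```text
clock: 4.72
position: [0.4386, 0.1431, 0.0282]
ee_rot: [1.286, 1.163, -1.278]
force: [0.5, 1.2, -0.2]
width: 0.007
```

```bash
cat >> h.py <<'E'
def meas(tag):
    # red pads' top + base rect from both cameras
    out={}
    for n in('scene','side'):
        d=arm.get_image(n); cv2.imwrite(f'pics/{n}_{tag}.png',d['img']); C=cloud(d); im=d['img'].astype(int); B,G,R=im[...,0],im[...,1],im[...,2]
        X,Y,Z=C[...,0],C[...,1],C[...,2]
        reg=(X>.38)&(X<.75)&(Y>-.15)&(Y<.25)
        m=(reg&(R>130)&(G<70)&(B<70)).astype(np.uint8)
        k,l,st,ce=cv2.connectedComponentsWithStats(m)
        for i in range(1,k):
            if st[i,4]>5: print(n,'red',ce[i].round(1),st[i,4],onplane(d,ce[i:i+1],.038)[0].round(4))
        m=reg&(abs(Z-.045)<.006)&(X<.66)&~((R>110)&(G<80))&(abs(R-B)<25)&(R>60)
        m=cv2.morphologyEx(m.astype(np.uint8),cv2.MORPH_OPEN,np.ones((3,3),np.uint8))
        k,l,st,_=cv2.connectedComponentsWithStats(m); i=1+st[1:,4].argmax()
        p=C[l==i][:,:2].astype(np.float32); r=cv2.minAreaRect(p); a=r[2]; a=a-90 if a>45 else a
        print(n,'base c',np.array(r[0]).round(4),np.array(r[1]).round(3),'yaw',round(a,2))
        m=reg&(Z>.155)&(Z<.175)
        p=C[m][:,:2].astype(np.float32); (c,rr)=cv2.minEnclosingCircle(p);print('hopper',np.round(c,4),round(rr,4))
E
python3 - <<'E'
from h import *
shift((.42,.14,.02),-6.3)
d=arm.get_image('wrist');cv2.imwrite('pics/w3.png',d['img'])
meas('3')
E
```

```text
clock 4.7167 pos [0.4386 0.1431 0.0282] tooly yaw deg -5.66 shift [ 0.0081 -0.0183  0.0049] turn 0.0112 F [ 0.5  1.2 -0.2] w 0.007
scene red [288.2 172.4] 26 [0.4569 0.133  0.038 ]
scene red [254.1 208.7] 32 [ 0.4729 -0.0481  0.038 ]
scene base c [0.5209 0.0497] [0.102 0.225] yaw 4.9
hopper [0.5482 0.0778] 0.1387
side base c [0.528  0.0521] [0.086 0.225] yaw 4.53
hopper [0.5454 0.106 ] 0.1515
```

View pics/w3.png

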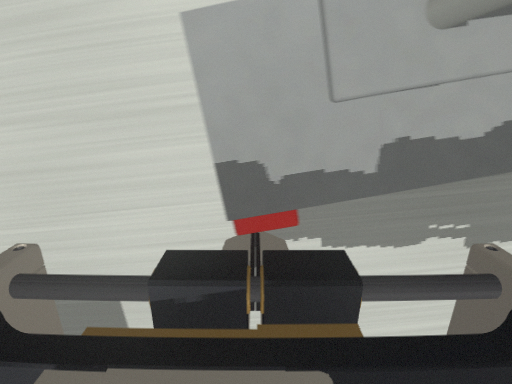

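Emit:
{"fn": "move_arm", "kwargs": {"steps": ".003 -.005 .006 0 255;.004 0 .006 0 255;.004 .003 .006 0 255;.004 .005 .005 0 255;.003 .007 .004 0 255;.003 .009 .003 0 255;.002 .011 .002 0 255;.002 .013 .001 0 255;.001 .015 0 0 255;.001 .017 -.001 0 255"}}

```text
clock: 5.7
position: [0.4547, 0.1357, 0.0268]
ee_rot: [1.287, 1.158, -1.287]
force: [-4.6, 1.9, -3.0]
width: 0.003
```

Emit:
{"fn": "move_arm", "kwargs": {"steps": "0 .0025 -.001 0 255;0 .005 -.002 0 255;0 .0075 -.003 0 255;0 .01 -.004 0 255;0 .0125 -.005 0 255;-.001 .015 -.006 0 255;-.001 .0175 -.007 0 255;-.001 .02 -.008 0 255;-.001 .0225 -.008 0 255;-.001 .025 -.009 0 255"}}

```text
clock: 6.53
position: [0.4799, 0.1423, 0.0277]
ee_rot: [1.286, 1.159, -1.287]
force: [-8.0, 1.5, 1.4]
width: 0.004
```

Run:
```python
from h import *
shift((.42,.14,.02),-6.3)
d=arm.get_image('wrist');cv2.imwrite('pics/w4.png',d['img'])
```

```text
clock 6.5333 pos [0.4799 0.1423 0.0277] tooly yaw deg -6.04 shift [ 0.0078 -0.0593  0.0086] turn 0.0045 F [-8.   1.5  1.4] w 0.004
```

View pics/w4.png

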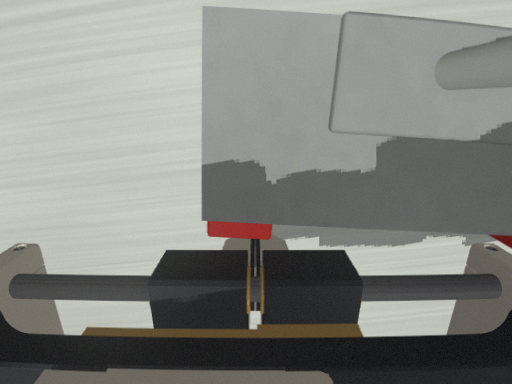

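Emit:
{"fn": "move_arm", "kwargs": {"steps": "0 .0025 -.001 0 255;0 .005 -.002 0 255;0 .0075 -.002 0 255;-.001 .01 -.003 0 255;-.001 -.02 0 0 255;0 -.05 0 0 255;0 -.055 .04 0 255;0 -.055 .08 0 255;0 -.055 .12 0 255;0 -.055 .16 0 255"}}

```text
clock: 7.42
position: [0.4109, -0.0127, 0.0285]
ee_rot: [1.288, 1.155, -1.282]
force: [2.2, -0.3, 0.1]
width: 0.005
```

Run:
```python
from h import *
shift((.42,.14,.02),-6.3)
d=arm.get_image('wrist');cv2.imwrite('pics/w5.png',d['img'])
meas('5')
```

```text
clock 7.4167 pos [ 0.4109 -0.0127  0.0285] tooly yaw deg -5.99 shift [ 0.0086 -0.0069 -0.1528] turn 0.0054 F [ 2.2 -0.3  0.1] w 0.005
scene red [256.8 203.2] 12 [ 0.4652 -0.0274  0.038 ]
scene base c [0.5426 0.0484] [0.222 0.105] yaw -14.06
hopper [ 5.561e-01 -3.000e-04] 0.1517
side red [250.1 208.3] 30 [ 0.468  -0.0201  0.038 ]
side red [230.6 255. ] 58 [0.509 0.156 0.038]
side base c [0.5419 0.0518] [0.223 0.102] yaw -13.77
hopper [0.5463 0.0241] 0.1587
```

View pics/w5.png

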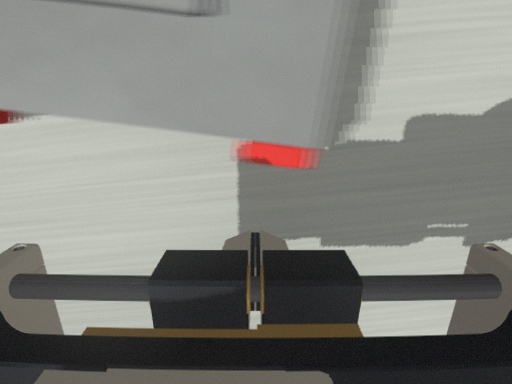

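Emit:
{"fn": "move_arm", "kwargs": {"steps": ".003 .012 .01 0 255;.004 .024 .011 0 255;.004 .031 .011 0 255;.004 .035 .011 0 255;.004 .038 .012 0 255;.004 .041 .013 0 255;.003 .0435 .014 0 255;.003 .046 .015 0 255;.002 .0485 .016 0 255;.002 .051 .017 0 255"}}

```text
clock: 8.4
position: [0.4565, -0.0345, 0.0254]
ee_rot: [1.285, 1.158, -1.289]
force: [-5.3, -0.9, -3.2]
width: 0.004
```

Emit:
{"fn": "move_arm", "kwargs": {"steps": "0 .0025 .001 0 255;0 .005 .002 0 255;0 .0075 .003 0 255;0 .01 .004 0 255;0 .0125 .005 0 255;-.001 .015 .006 0 255;-.001 .0175 .007 0 255;-.001 .02 .007 0 255;-.001 .0225 .008 0 255;-.001 .025 .008 0 255"}}

```text
clock: 9.23
position: [0.4801, -0.0457, 0.0264]
ee_rot: [1.285, 1.158, -1.291]
force: [-8.1, -2.7, 3.4]
width: 0.007
```

Run:
```python
from h import *
shift((.42,.14,.02),-6.3)
d=arm.get_image('wrist');cv2.imwrite('pics/w6.png',d['img'])
```

```text
clock 9.2333 pos [ 0.4801 -0.0457  0.0264] tooly yaw deg -6.12 shift [ 0.0064 -0.0795 -0.1783] turn 0.0031 F [-8.1 -2.7  3.4] w 0.007
```

View pics/w6.png

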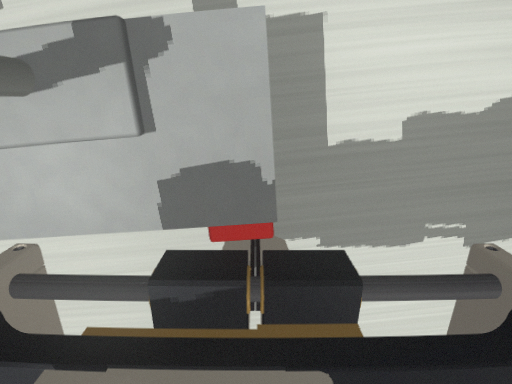

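Emit:
{"fn": "move_arm", "kwargs": {"steps": "0 .0025 0 0 255;0 .005 0 0 255;0 .007 .001 0 255;0 -.02 0 0 255;0 -.035 0 0 255;0 -.035 -.04 0 255;0 -.035 -.08 0 255;0 -.035 -.12 0 255;0 -.035 -.16 0 255;0 -.035 -.185 0 255"}}

```text
clock: 10.12
position: [0.4689, 0.1485, 0.0278]
ee_rot: [1.29, 1.158, -1.28]
force: [1.0, -0.6, 0.7]
width: 0.007
```

Run:
```python
from h import *
shift((.42,.14,.02),-6.3)
d=arm.get_image('wrist');cv2.imwrite('pics/w7.png',d['img'])
meas('7')
```

```text
clock 10.1167 pos [0.4689 0.1485 0.0278] tooly yaw deg -5.93 shift [ 0.0075 -0.0478  0.0136] turn 0.0065 F [ 1.  -0.6  0.7] w 0.007
scene red [298.1 179.6] 23 [0.4997 0.1345 0.038 ]
scene red [261.5 214.2] 31 [ 0.5036 -0.0462  0.038 ]
scene base c [0.5561 0.0475] [0.1   0.222] yaw 2.62
hopper [0.5984 0.101 ] 0.1423
side base c [0.5621 0.0504] [0.093 0.224] yaw 0.94
hopper [0.581  0.1106] 0.1596
```

View pics/w7.png

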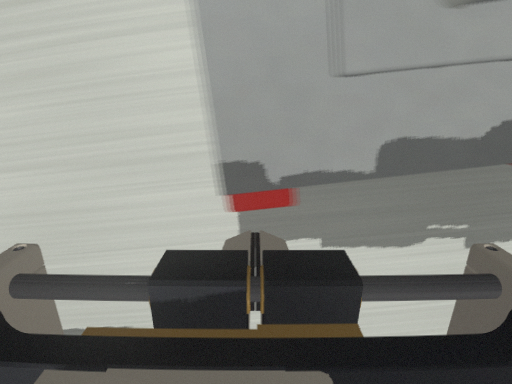

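Emit:
{"fn": "move_arm", "kwargs": {"steps": ".003 .008 .004 0 255;.004 .012 .004 0 255;.004 .015 .004 0 255;.004 .018 .003 0 255;.003 .0205 .002 0 255;.003 .023 .001 0 255;.002 .0255 0 0 255;.002 .028 -.001 0 255;.001 .0305 -.002 0 255;.001 .033 -.002 0 255"}}

```text
clock: 11.1
position: [0.4996, 0.1426, 0.0258]
ee_rot: [1.287, 1.159, -1.286]
force: [-5.4, 4.4, -1.8]
width: 0.007
```

Emit:
{"fn": "move_arm", "kwargs": {"steps": "0 .002 -.001 0 255;0 .004 -.001 0 255;0 .006 -.002 0 255;0 .007 -.002 0 255;0 .008 -.003 0 255"}}

```text
clock: 11.52
position: [0.507, 0.1442, 0.0258]
ee_rot: [1.286, 1.159, -1.288]
force: [-7.5, -0.2, 2.9]
width: 0.007
```

Run:
```python
from h import *
shift((.42,.14,.02),-6.3)
d=arm.get_image('wrist');cv2.imwrite('pics/w8.png',d['img'])
```

```text
clock 11.5167 pos [0.507  0.1442 0.0258] tooly yaw deg -6.05 shift [ 0.0059 -0.086   0.0133] turn 0.0044 F [-7.5 -0.2  2.9] w 0.007
```

View pics/w8.png

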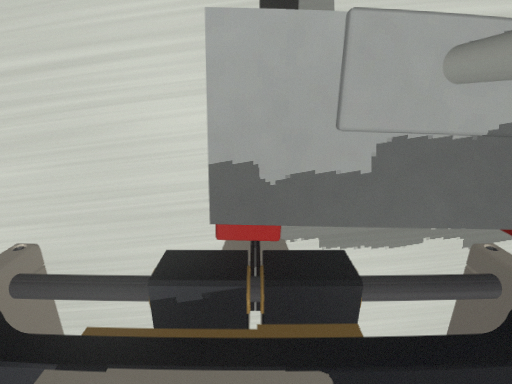

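Emit:
{"fn": "move_arm", "kwargs": {"steps": "0 .0015 0 0 255;0 .003 0 0 255;0 .0045 -.001 0 255;0 .006 -.001 0 255"}}

```text
clock: 11.9
position: [0.5122, 0.1451, 0.0257]
ee_rot: [1.285, 1.16, -1.288]
force: [-13.8, 4.0, 7.4]
width: 0.007
```

Emit:
{"fn": "move_arm", "kwargs": {"steps": "0 .0015 0 0 255;0 .003 0 0 255;0 .0045 -.001 0 255"}}

```text
clock: 12.15
position: [0.5146, 0.1456, 0.0256]
ee_rot: [1.282, 1.162, -1.291]
force: [-20.5, 1.9, 14.9]
width: 0.003
```

Emit:
{"fn": "move_arm", "kwargs": {"steps": "-.002 -.005 0 0 255;-.002 -.03 0 0 255;-.002 -.055 .02 0 255;-.002 -.055 .06 0 255;-.002 -.055 .1 0 255;-.002 -.055 .14 0 255;-.002 -.055 .17 0 255;-.002 -.055 .17 0 255"}}

```text
clock: 12.82
position: [0.4464, -0.0258, 0.0282]
ee_rot: [1.292, 1.149, -1.294]
force: [-0.1, -0.2, 0.4]
width: 0.006
```

Run:
```python
from h import *
shift((.42,.14,.02),-6.3)
d=arm.get_image('wrist');cv2.imwrite('pics/w9.png',d['img'])
meas('9')
d=cv2.imread('pics/side_9.png');cv2.imwrite('pics/s9.png',cv2.resize(d[150:290,130:330],None,fx=4,fy=4,interpolation=cv2.INTER_CUBIC))
```

```text
clock 12.8167 pos [ 0.4464 -0.0258  0.0282] tooly yaw deg -6.59 shift [ 0.0076 -0.0452 -0.1617] turn -0.005 F [-0.1 -0.2  0.4] w 0.006
scene red [262.1 211.5] 18 [ 0.4983 -0.0377  0.038 ]
scene base c [0.5662 0.0482] [0.225 0.101] yaw -7.33
hopper [0.5909 0.0061] 0.1452
side red [241.4 202.6] 11 [ 0.4984 -0.0407  0.038 ]
side red [223.4 253.8] 51 [0.5309 0.1537 0.038 ]
side base c [0.5696 0.0492] [0.225 0.102] yaw -10.38
hopper [0.5799 0.0259] 0.1548
```

View pics/w9.png

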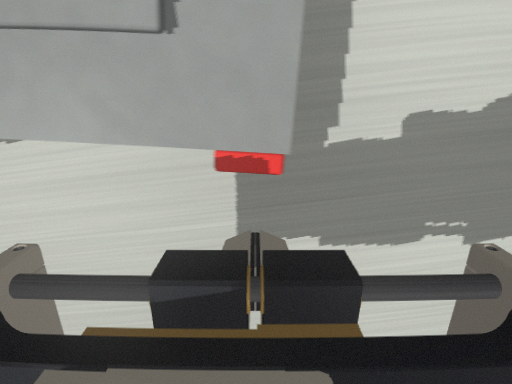

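View pics/s9.png

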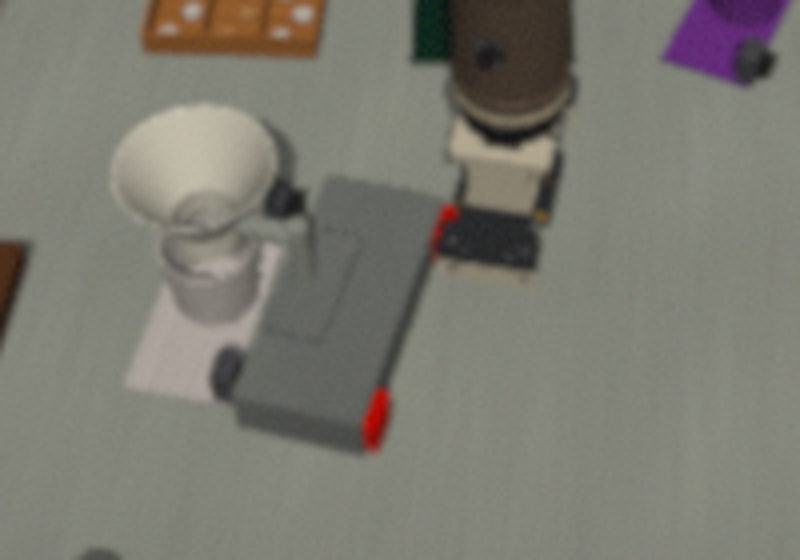

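Emit:
{"fn": "move_arm", "kwargs": {"steps": ".003 .015 0 0 255;.004 .028 0 0 255;.004 .034 0 0 255;.004 .036 0 0 255;.004 .038 .001 0 255;.003 .04 .001 0 255;.003 .042 .002 0 255;.002 .044 .003 0 255"}}

```text
clock: 13.63
position: [0.4875, -0.0263, 0.0252]
ee_rot: [1.285, 1.159, -1.289]
force: [-4.2, 0.7, -2.6]
width: 0.005
```

Emit:
{"fn": "move_arm", "kwargs": {"steps": "0 .0015 .002 0 255;0 .003 .003 0 255;-.001 .0045 .004 0 255;-.001 .006 .004 0 255"}}

```text
clock: 13.97
position: [0.4939, -0.0317, 0.0266]
ee_rot: [1.286, 1.158, -1.289]
force: [-9.0, -0.7, 3.4]
width: 0.006
```

Run:
```python
from h import *
shift((.42,.14,.02),-6.3)
d=arm.get_image('wrist');cv2.imwrite('pics/w10.png',d['img'])
```

```text
clock 13.9667 pos [ 0.4939 -0.0317  0.0266] tooly yaw deg -6.12 shift [ 0.0066 -0.0918 -0.1629] turn 0.0032 F [-9.  -0.7  3.4] w 0.006
```

View pics/w10.png

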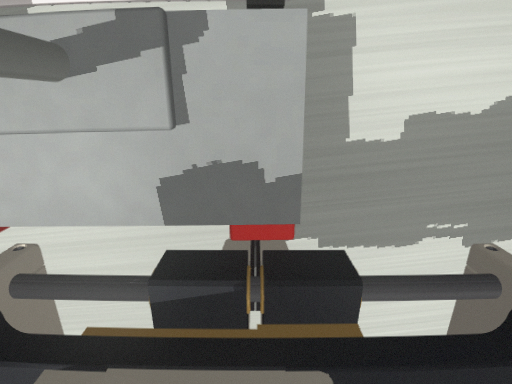

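Emit:
{"fn": "move_arm", "kwargs": {"steps": "-.001 .0015 .0005 0 255;-.001 .003 .001 0 255;-.001 .004 .001 0 255"}}

```text
clock: 14.27
position: [0.4973, -0.0334, 0.0274]
ee_rot: [1.285, 1.158, -1.29]
force: [-8.4, -0.5, 1.6]
width: 0.004
```

Emit:
{"fn": "move_arm", "kwargs": {"steps": "-.0005 .0015 .0005 0 255;-.001 .003 .001 0 255;-.001 .004 .001 0 255"}}

```text
clock: 14.52
position: [0.5003, -0.0349, 0.0281]
ee_rot: [1.284, 1.159, -1.292]
force: [-10.3, -0.4, 0.7]
width: 0.009
```

Emit:
{"fn": "move_arm", "kwargs": {"steps": "-.0005 .001 .0003 0 255;-.0005 .002 .0005 0 255;-.0005 .002 .0005 0 255"}}

```text
clock: 14.77
position: [0.5015, -0.0357, 0.0282]
ee_rot: [1.284, 1.16, -1.293]
force: [-8.7, -1.6, -4.4]
width: 0.004
```

Emit:
{"fn": "move_arm", "kwargs": {"steps": "0 .001 .0003 0 255;.0005 .002 .0005 0 255;.0005 .003 .0005 0 255"}}

```text
clock: 15.02
position: [0.502, -0.0361, 0.0278]
ee_rot: [1.281, 1.163, -1.295]
force: [-22.2, 0.8, 12.4]
width: 0.008
```

Emit:
{"fn": "move_arm", "kwargs": {"steps": "-.001 -.004 0 0 255;-.002 -.02 0 0 255;-.04 -.055 0 0 255;-.08 -.06 0 0 255;-.1 -.06 0 0 255;-.1 -.06 0 0 255;-.1 -.06 0 0 255"}}

```text
clock: 15.6
position: [0.4505, -0.0293, 0.1311]
ee_rot: [1.291, 1.151, -1.283]
force: [0.1, 0.3, -0.6]
width: 0.002
```

Run:
```python
from h import *
shift((.42,.14,.02),-6.3)
d=arm.get_image('wrist');cv2.imwrite('pics/w11.png',d['img'])
meas('11')
d=cv2.imread('pics/side_11.png');cv2.imwrite('pics/s11.png',cv2.resize(d[180:270,150:250],None,fx=6,fy=6,interpolation=cv2.INTER_CUBIC))
d=cv2.imread('pics/scene_11.png');cv2.imwrite('pics/c11.png',cv2.resize(d[165:265,245:355],None,fx=6,fy=6,interpolation=cv2.INTER_CUBIC))
```

```text
clock 15.6 pos [ 0.4505 -0.0293  0.1311] tooly yaw deg -6.14 shift [ 0.1107 -0.0492 -0.1651] turn 0.0029 F [ 0.1  0.3 -0.6] w 0.002
scene red [262.6 218.6] 14 [ 0.5173 -0.0554  0.038 ]
scene base c [0.5766 0.0442] [0.224 0.102] yaw -2.15
hopper [0.5858 0.0098] 0.1596
side red [235.5 204.1] 38 [ 0.5168 -0.0332  0.038 ]
side red [226.1 251. ] 50 [0.5242 0.1435 0.038 ]
side base c [0.5757 0.0458] [0.227 0.101] yaw -2.75
hopper [0.683  0.0428] 0.0612
```

View pics/w11.png

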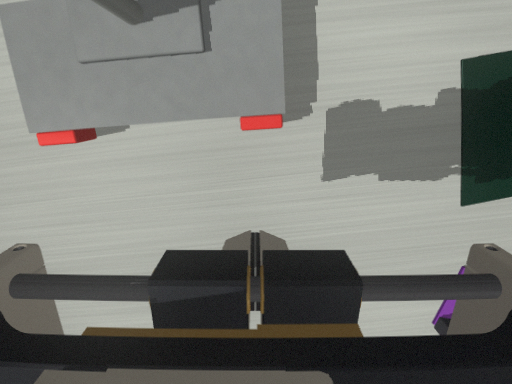

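View pics/s11.png

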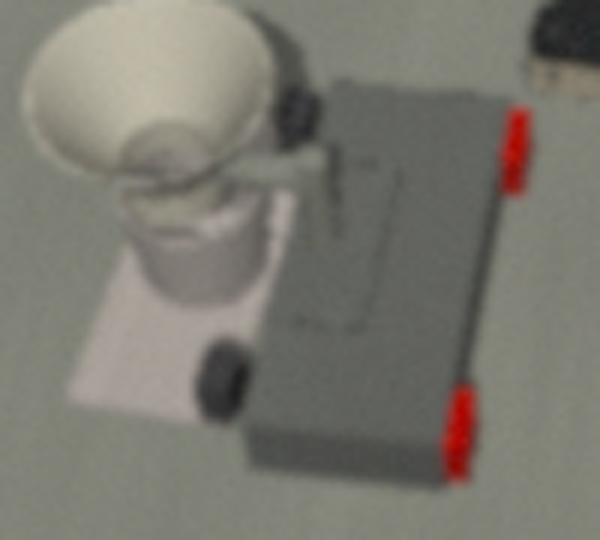

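View pics/c11.png

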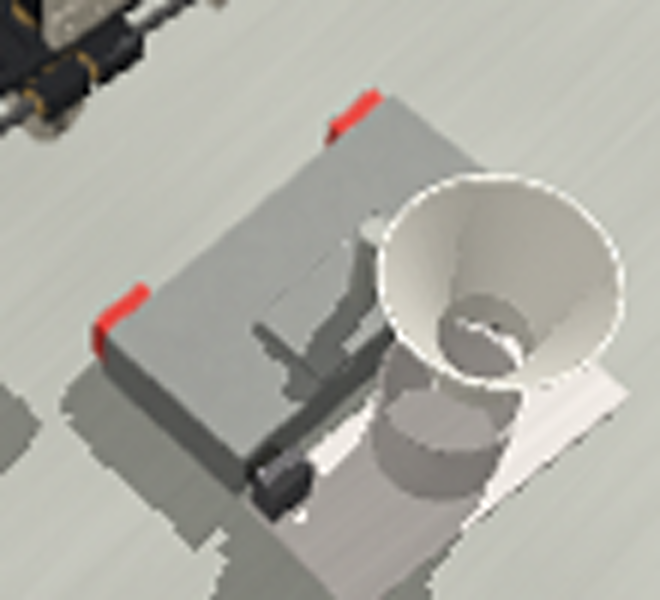

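```bash
python3 -c "
from h import *
shift((.488,.147,.026),-6.3)"
```

```text
clock 15.75 pos [ 0.4481 -0.0293  0.1283] tooly yaw deg -6.11 shift [ 0.1022  0.0209 -0.1795] turn 0.0033 F [-0.2 -0.  -1.3] w 0.008
```

Emit:
{"fn": "move_arm", "kwargs": {"steps": "0 .01 -.04 0 255;0 .01 -.08 0 255;0 .01 -.12 0 255;.03 .01 -.16 0 255;.06 .01 -.178 0 255;.09 .01 -.178 0 255;.102 .014 -.178 0 255;.102 .02 -.178 0 255"}}

```text
clock: 16.42
position: [0.4839, 0.1448, 0.0232]
ee_rot: [1.28, 1.161, -1.293]
force: [-0.5, -0.3, 0.4]
width: 0.004
```

Run:
```python
from h import *
shift((.42,.14,.025),-6.3)
d=arm.get_image('wrist');cv2.imwrite('pics/w12.png',d['img'])
```

```text
clock 16.4167 pos [0.4839 0.1448 0.0232] tooly yaw deg -6.01 shift [-0.0013 -0.0631  0.0114] turn 0.0051 F [-0.5 -0.3  0.4] w 0.004
```

View pics/w12.png

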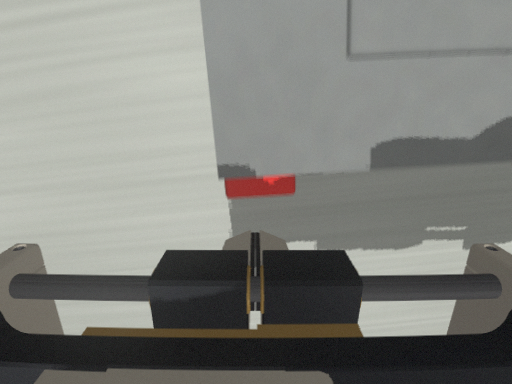

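Emit:
{"fn": "move_arm", "kwargs": {"steps": "0 .01 .002 0 255;0 .018 .002 0 255;0 .021 .001 0 255;0 .023 .001 0 255;-.001 .025 0 0 255;-.001 .0265 0 0 255;-.001 .028 -.0005 0 255;-.001 .029 -.001 0 255"}}

```text
clock: 17.13
position: [0.5131, 0.1436, 0.028]
ee_rot: [1.284, 1.159, -1.29]
force: [-10.8, 0.1, 7.3]
width: 0.002
```

Emit:
{"fn": "move_arm", "kwargs": {"steps": "-.001 .0005 0 0 255;-.0015 .001 -.0003 0 255;-.002 .0015 -.0005 0 255"}}

```text
clock: 17.38
position: [0.5145, 0.1441, 0.0294]
ee_rot: [1.284, 1.16, -1.29]
force: [-6.3, 1.5, -4.2]
width: 0.004
```

Emit:
{"fn": "move_arm", "kwargs": {"steps": ".0003 .0005 0 0 255;.0005 .001 -.0003 0 255;.0005 .0015 -.0005 0 255"}}

```text
clock: 17.63
position: [0.5149, 0.1442, 0.0293]
ee_rot: [1.282, 1.16, -1.291]
force: [-14.4, 0.4, 8.6]
width: 0.005
```

Run:
```python
from h import *
shift((.42,.14,.025),-6.3)
d=arm.get_image('wrist');cv2.imwrite('pics/w13.png',d['img'])
```

```text
clock 17.6333 pos [0.5149 0.1442 0.0293] tooly yaw deg -6.03 shift [ 0.0048 -0.0939  0.0141] turn 0.0047 F [-14.4   0.4   8.6] w 0.005
```

View pics/w13.png

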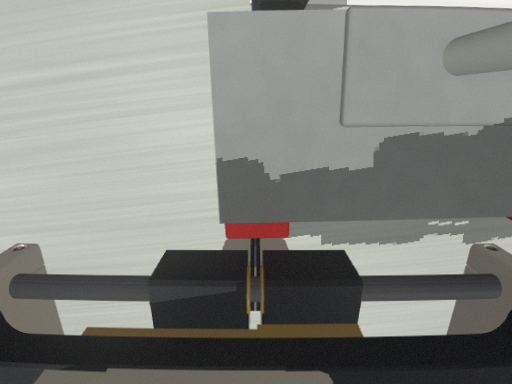

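Emit:
{"fn": "move_arm", "kwargs": {"steps": "-.001 -.004 0 0 255;-.002 -.035 0 0 255;-.002 -.05 .03 0 255;-.002 -.05 .07 0 255;-.002 -.05 .11 0 255;-.002 -.05 .15 0 255;-.002 -.05 .174 0 255;-.002 -.05 .174 0 255"}}

```text
clock: 18.35
position: [0.4501, -0.0296, 0.0317]
ee_rot: [1.291, 1.15, -1.294]
force: [0.2, 0.4, -0.1]
width: 0.008
```

Run:
```python
from h import *
shift((.42,.14,.025),-6.3)
meas('14')
d=arm.get_image('wrist');cv2.imwrite('pics/w14.png',d['img'])
```

```text
clock 18.35 pos [ 0.4501 -0.0296  0.0317] tooly yaw deg -6.56 shift [ 0.0061 -0.0493 -0.1651] turn -0.0045 F [ 0.2  0.4 -0.1] w 0.008
scene red [262.  218.3] 10 [ 0.5151 -0.0558  0.038 ]
scene base c [0.575 0.046] [0.226 0.101] yaw -2.51
hopper [0.5916 0.0077] 0.1542
side red [236.1 204.9] 39 [ 0.5144 -0.0301  0.038 ]
side red [224.  252.1] 49 [0.5298 0.1478 0.038 ]
side base c [0.5774 0.0475] [0.226 0.102] yaw -5.12
hopper [0.5853 0.0276] 0.1571
```

View pics/w14.png

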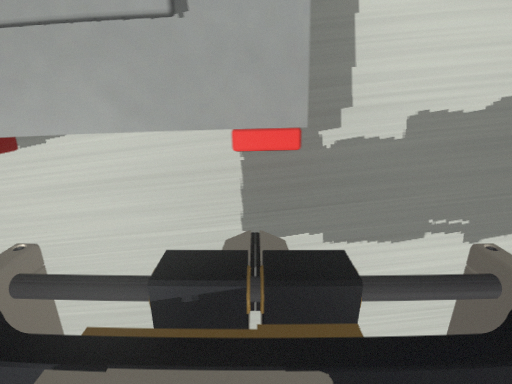

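Emit:
{"fn": "move_arm", "kwargs": {"steps": ".002 .015 .004 0 255;.003 .03 .005 0 255;.003 .04 .005 0 255;.003 .045 .005 0 255;.002 .047 .005 0 255;.0015 .0485 .005 0 255;.001 .05 .005 0 255;.001 .051 .005 0 255"}}

```text
clock: 19.17
position: [0.4996, -0.0332, 0.0302]
ee_rot: [1.286, 1.158, -1.288]
force: [-3.4, 1.9, 1.8]
width: 0.003
```

Emit:
{"fn": "move_arm", "kwargs": {"steps": "-.0003 .0007 0 0 255;-.0006 .0014 .0003 0 255;-.0008 .002 .0004 0 255"}}

```text
clock: 19.42
position: [0.5003, -0.0342, 0.0304]
ee_rot: [1.285, 1.16, -1.29]
force: [-5.0, 0.4, -2.7]
width: 0.003
```

Emit:
{"fn": "move_arm", "kwargs": {"steps": "0 .0007 0 0 255;0 .0014 .0003 0 255"}}

```text
clock: 19.58
position: [0.5007, -0.0345, 0.0302]
ee_rot: [1.284, 1.161, -1.291]
force: [-10.6, 2.8, 3.5]
width: 0.005
```

Emit:
{"fn": "move_arm", "kwargs": {"steps": "-.0003 .0007 0 0 255;-.0005 .0014 .0003 0 255"}}

```text
clock: 19.75
position: [0.5014, -0.0354, 0.0304]
ee_rot: [1.283, 1.161, -1.293]
force: [-8.6, 0.3, -2.8]
width: 0.007
```

Emit:
{"fn": "move_arm", "kwargs": {"steps": "0 .0007 0 0 255;-.0001 .0014 .0003 0 255"}}

```text
clock: 19.92
position: [0.502, -0.0359, 0.0304]
ee_rot: [1.282, 1.162, -1.294]
force: [-11.1, 0.6, 1.3]
width: 0.006
```

Emit:
{"fn": "move_arm", "kwargs": {"steps": "-.0001 .0006 0 0 255;-.0002 .0012 .0003 0 255"}}

```text
clock: 20.08
position: [0.5025, -0.0365, 0.0304]
ee_rot: [1.281, 1.163, -1.295]
force: [-13.5, 0.3, -0.1]
width: 0.005
```

Emit:
{"fn": "move_arm", "kwargs": {"steps": "-.0005 -.004 0 0 255;-.001 -.03 0 0 255;-.001 -.045 -.03 0 255;-.001 -.045 -.07 0 255;-.001 -.045 -.11 0 255;-.001 -.045 -.15 0 255;0 -.04 -.176 0 255;0 -.03 -.176 0 255"}}

```text
clock: 20.75
position: [0.497, 0.1504, 0.0327]
ee_rot: [1.286, 1.164, -1.276]
force: [0.5, 0.4, -0.3]
width: 0.003
```

Run:
```python
from h import *
shift((.505,.145,.029),-6.3)
d=arm.get_image('wrist');cv2.imwrite('pics/w15.png',d['img'])
meas('15')
```

```text
clock 20.75 pos [0.497  0.1504 0.0327] tooly yaw deg -5.59 shift [0.0037 0.0085 0.0046] turn 0.0123 F [ 0.5  0.4 -0.3] w 0.003
scene red [304.4 184.3] 22 [0.5268 0.1347 0.038 ]
scene red [264.6 216.7] 33 [ 0.517  -0.0459  0.038 ]
scene base c [0.5774 0.0437] [0.225 0.102] yaw -1.51
hopper [0.6068 0.0712] 0.1422
side base c [0.5889 0.0894] [0.137 0.088] yaw -1.09
hopper [0.6062 0.0989] 0.159
```

View pics/w15.png

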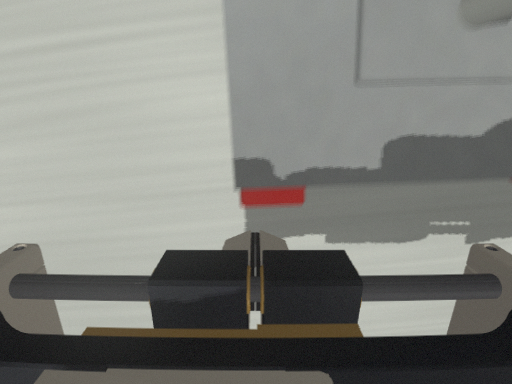

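Emit:
{"fn": "move_arm", "kwargs": {"steps": ".003 .006 .006 0 255;.003 .011 .006 0 255;.003 .014 .006 0 255;.003 .0155 .006 0 255;.0025 .017 .0055 0 255;.002 .0185 .005 0 255"}}

```text
clock: 21.4
position: [0.5127, 0.1344, 0.0292]
ee_rot: [1.285, 1.158, -1.291]
force: [-6.8, -0.0, -3.3]
width: 0.008
```

Emit:
{"fn": "move_arm", "kwargs": {"steps": "0 .0008 -.001 0 255;0 .0016 -.0015 0 255;-.0001 .0022 -.002 0 255"}}

```text
clock: 21.65
position: [0.5143, 0.1361, 0.0291]
ee_rot: [1.283, 1.159, -1.291]
force: [-7.3, -2.9, -0.4]
width: 0.002
```

Emit:
{"fn": "move_arm", "kwargs": {"steps": "0 .0008 -.0003 0 255;-.0001 .0016 -.0006 0 255"}}

```text
clock: 21.82
position: [0.5147, 0.1364, 0.0291]
ee_rot: [1.281, 1.16, -1.293]
force: [-12.8, -3.1, 5.0]
width: 0.007
```

Emit:
{"fn": "move_arm", "kwargs": {"steps": "-.0003 .0007 -.0003 0 255;-.0006 .0014 -.0005 0 255"}}

```text
clock: 21.98
position: [0.5149, 0.1364, 0.0292]
ee_rot: [1.279, 1.161, -1.295]
force: [-15.4, -2.1, 0.9]
width: 0.005
```

Emit:
{"fn": "move_arm", "kwargs": {"steps": "-.0005 -.004 0 0 255;-.001 -.03 0 0 255;-.001 -.048 .03 0 255;-.001 -.048 .07 0 255;-.001 -.048 .11 0 255;-.001 -.048 .15 0 255;-.001 -.048 .167 0 255;-.001 -.048 .167 0 255"}}

```text
clock: 22.65
position: [0.4544, -0.0281, 0.0318]
ee_rot: [1.291, 1.152, -1.293]
force: [-1.4, 0.1, 0.2]
width: 0.006
```

Run:
```python
from h import *
d=arm.get_image('wrist');cv2.imwrite('pics/w16.png',d['img'])
meas('16')
shift((.496,-.035,.030),-6.3)
d=cv2.imread('pics/side_16.png');cv2.imwrite('pics/s16.png',cv2.resize(d[180:270,150:250],None,fx=6,fy=6,interpolation=cv2.INTER_CUBIC))
```

```text
scene red [261.4 219.3] 7 [ 0.5163 -0.0596  0.038 ]
scene base c [0.5741 0.0456] [0.225 0.102] yaw -1.89
hopper [0.5983 0.0088] 0.1487
side red [235.7 203.7] 31 [ 0.5162 -0.0347  0.038 ]
side red [224.  252.1] 51 [0.5298 0.1477 0.038 ]
side base c [0.5773 0.0469] [0.226 0.101] yaw -5.26
hopper [0.5889 0.024 ] 0.1549
clock 22.8 pos [ 0.4555 -0.0223  0.032 ] tooly yaw deg -6.08 shift [0.0021 0.0416 0.0084] turn 0.0039 F [0.  1.1 0.2] w 0.003
```

View pics/s16.png

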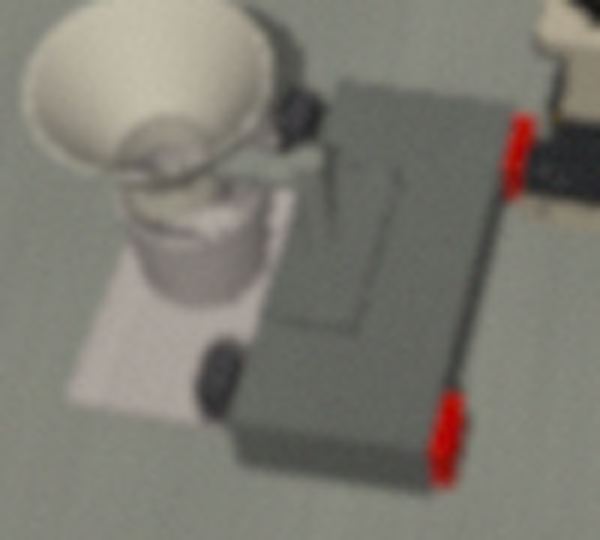

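View pics/w16.png

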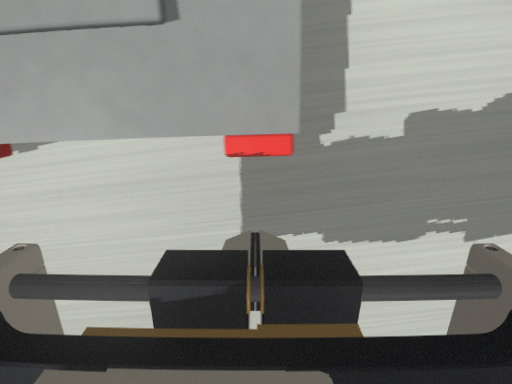

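Emit:
{"fn": "move_arm", "kwargs": {"steps": ".002 .015 .002 0 255;.002 .03 .002 0 255;.002 .038 .002 0 255;.002 .0415 .002 0 255;.002 .043 .002 0 255;.0015 .0445 .002 0 255;.001 .0455 .002 0 255"}}

```text
clock: 23.38
position: [0.4991, -0.0295, 0.0306]
ee_rot: [1.286, 1.158, -1.287]
force: [-0.5, -0.7, 0.1]
width: 0.007
```

Emit:
{"fn": "move_arm", "kwargs": {"steps": "0 .0008 .001 0 255;-.0002 .0016 .0015 0 255;-.0003 .0024 .002 0 255"}}

```text
clock: 23.63
position: [0.5003, -0.0317, 0.0307]
ee_rot: [1.286, 1.159, -1.288]
force: [-5.1, 2.9, 2.4]
width: 0.004
```

Emit:
{"fn": "move_arm", "kwargs": {"steps": "-.0002 .0008 .0003 0 255;-.0004 .0016 .0006 0 255"}}

```text
clock: 23.8
position: [0.5009, -0.0326, 0.0308]
ee_rot: [1.284, 1.16, -1.29]
force: [-5.5, 3.1, 0.8]
width: 0.006
```

Emit:
{"fn": "move_arm", "kwargs": {"steps": "-.0002 .0008 .0003 0 255;-.0003 .0014 .0005 0 255"}}

```text
clock: 23.97
position: [0.5015, -0.0334, 0.0308]
ee_rot: [1.284, 1.161, -1.291]
force: [-7.8, 2.8, 1.0]
width: 0.002
```

Emit:
{"fn": "move_arm", "kwargs": {"steps": "-.0002 .0008 .0003 0 255;-.0003 .0014 .0005 0 255"}}

```text
clock: 24.13
position: [0.5021, -0.0343, 0.0308]
ee_rot: [1.283, 1.162, -1.292]
force: [-9.3, 2.4, -0.6]
width: 0.001
```

Emit:
{"fn": "move_arm", "kwargs": {"steps": "-.0002 .0008 .0003 0 255;-.0003 .0012 .0005 0 255"}}

```text
clock: 24.3
position: [0.5027, -0.035, 0.0309]
ee_rot: [1.282, 1.162, -1.293]
force: [-9.0, 1.9, -1.9]
width: 0.006
```

Emit:
{"fn": "move_arm", "kwargs": {"steps": "0 .0008 .0003 0 255;-.0001 .0012 .0005 0 255"}}

```text
clock: 24.47
position: [0.5032, -0.0356, 0.0309]
ee_rot: [1.282, 1.163, -1.294]
force: [-11.3, 2.5, -1.0]
width: 0.006
```

Run:
```python
from h import *
d=arm.get_image('wrist');cv2.imwrite('pics/w17.png',cv2.resize(d['img'][:260],(800,406)))
shift((.496,-.035,.030),-6.3)
```

```text
clock 24.5167 pos [ 0.5033 -0.0356  0.0309] tooly yaw deg -6.06 shift [ 0.001  -0.0073  0.0001] turn 0.0041 F [-10.7   1.3  -1. ] w 0.004
```

View pics/w17.png

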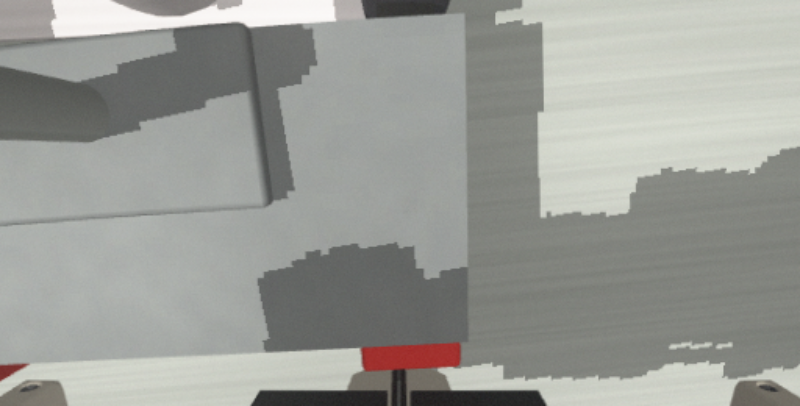

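Emit:
{"fn": "move_arm", "kwargs": {"steps": "-.0003 -.004 0 0 255;-.001 -.03 0 0 255;-.001 -.045 -.03 0 255;-.001 -.045 -.07 0 255;-.001 -.045 -.11 0 255;-.001 -.045 -.15 0 255;.001 -.03 -.17 0 255;.001 -.02 -.17 0 255;.001 -.014 -.17 0 255;.001 -.011 -.17 0 255"}}

```text
clock: 25.35
position: [0.513, 0.1356, 0.0309]
ee_rot: [1.284, 1.161, -1.289]
force: [-17.6, 9.4, 9.4]
width: 0.006
```

Run:
```python
from h import *
d=arm.get_image('wrist');cv2.imwrite('pics/w18.png',cv2.resize(d['img'][:260],(800,406)))
shift((.510,.138,.030),-6.3)
```

```text
clock 25.4 pos [0.5128 0.1353 0.0308] tooly yaw deg -6.03 shift [ 0.0008 -0.0031 -0.0024] turn 0.0047 F [-8.3  6.4  2.9] w 0.006
```

View pics/w18.png

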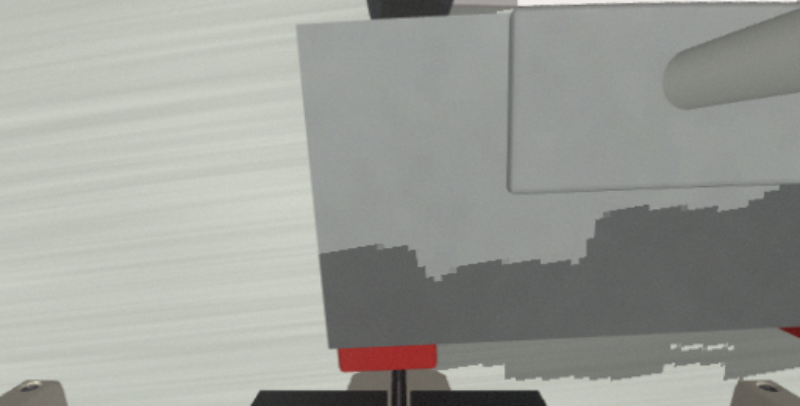

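Emit:
{"fn": "move_arm", "kwargs": {"steps": "-.0003 .0005 -.0005 0 255;-.0005 .001 -.001 0 255"}}

```text
clock: 25.57
position: [0.5129, 0.1352, 0.0309]
ee_rot: [1.284, 1.161, -1.292]
force: [-10.2, 5.4, -1.3]
width: 0.006
```

Emit:
{"fn": "move_arm", "kwargs": {"steps": "-.0001 .0007 -.0005 0 255;-.0002 .0014 -.001 0 255"}}

```text
clock: 25.73
position: [0.5137, 0.1356, 0.0309]
ee_rot: [1.283, 1.161, -1.293]
force: [-11.1, 5.2, -0.8]
width: 0.003
```

Emit:
{"fn": "move_arm", "kwargs": {"steps": "0 -.004 0 0 255;0 -.03 0 0 255;-.04 -.055 0 0 255;-.08 -.07 0 0 255;-.12 -.09 .02 0 255;-.14 -.1 .06 0 255;-.14 -.1 .1 0 255;-.14 -.1 .14 0 255;-.14 -.1 .18 0 255"}}

```text
clock: 26.48
position: [0.3997, -0.0275, 0.1732]
ee_rot: [1.289, 1.153, -1.286]
force: [0.8, 0.4, -0.6]
width: 0.004
```

Run:
```python
from h import *
meas('19')
shift((.454,-.343,.15),-6.3)
d=arm.get_image('wrist');cv2.imwrite('pics/w19.png',d['img'])
d=cv2.imread('pics/side_19.png');cv2.imwrite('pics/s19.png',cv2.resize(d[180:270,150:250],None,fx=6,fy=6,interpolation=cv2.INTER_CUBIC))
d=cv2.imread('pics/scene_19.png');cv2.imwrite('pics/c19.png',cv2.resize(d[165:265,245:355],None,fx=6,fy=6,interpolation=cv2.INTER_CUBIC))
```

```text
scene red [263.8 217.6] 18 [ 0.5174 -0.0501  0.038 ]
scene base c [0.5786 0.0434] [0.225 0.102] yaw -2.78
hopper [0.5736 0.0076] 0.1727
side red [235.3 203.8] 37 [ 0.5176 -0.0344  0.038 ]
side red [224.4 250.9] 48 [0.5291 0.1435 0.038 ]
side base c [0.5783 0.045 ] [0.225 0.101] yaw -4.22
hopper [0.6851 0.038 ] 0.0629
clock 26.5833 pos [ 0.3986 -0.0325  0.1721] tooly yaw deg -6.77 shift [0.0232 0.0916 0.3018] turn -0.0083 F [ 0.2  1.5 -1. ] w 0.001
```

View pics/s19.png

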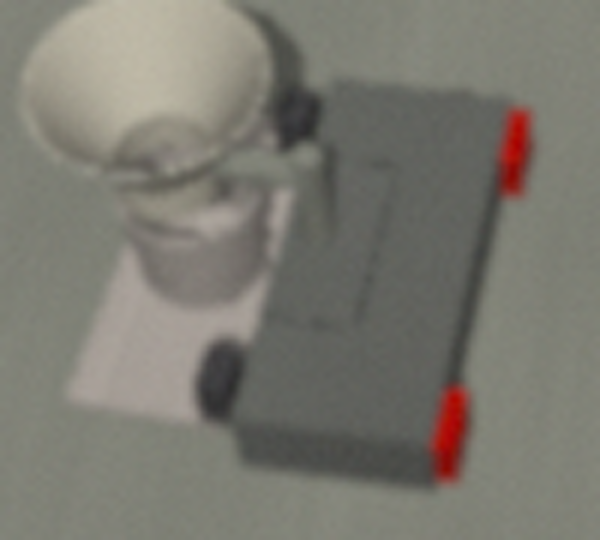

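View pics/c19.png

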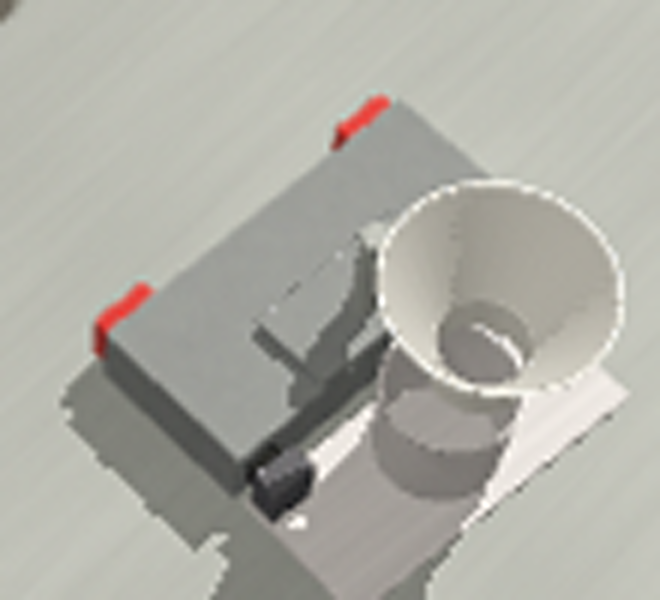

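View pics/w19.png

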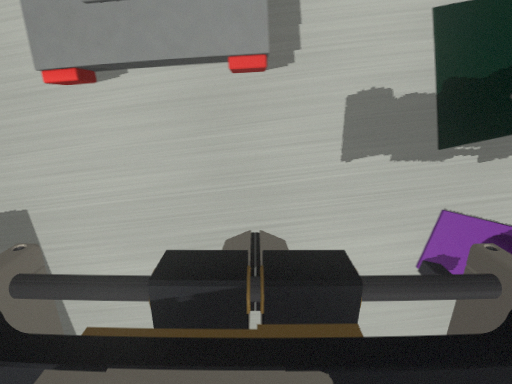

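Run:
```python
from h import *
shift((.56,.045,.225),-6.3)
```

```text
clock 26.6333 pos [ 0.3994 -0.0292  0.1721] tooly yaw deg -6.63 shift [-0.053   0.151  -0.0921] turn -0.0058 F [ 0.4  1.4 -0.7] w 0.002
```

Emit:
{"fn": "move_arm", "kwargs": {"steps": "-.03 .01 -.02 0 255;-.053 .04 -.05 0 255;-.053 .075 -.07 0 255;-.053 .11 -.09 0 255;-.053 .14 -.09 0 255;-.053 .15 -.09 0 255;-.053 .15 -.09 0 255;-.053 .15 -.09 0 255"}}

```text
clock: 27.3
position: [0.5584, 0.0493, 0.2242]
ee_rot: [1.286, 1.158, -1.289]
force: [-0.3, 0.7, 0.2]
width: 0.008
```

Run:
```python
from h import *
import pickle
d=arm.get_image('wrist');pickle.dump(d,open('w20.pkl','wb'));cv2.imwrite('pics/w20.png',cv2.resize(d['img'],(800,600),interpolation=cv2.INTER_CUBIC))
shift((.56,.045,.225),-6.3)
```

```text
clock 27.35 pos [0.5578 0.0492 0.2245] tooly yaw deg -6.09 shift [-0.0005  0.0026  0.0039] turn 0.0036 F [-0.1  0.1  0.1] w 0.003
```

View pics/w20.png

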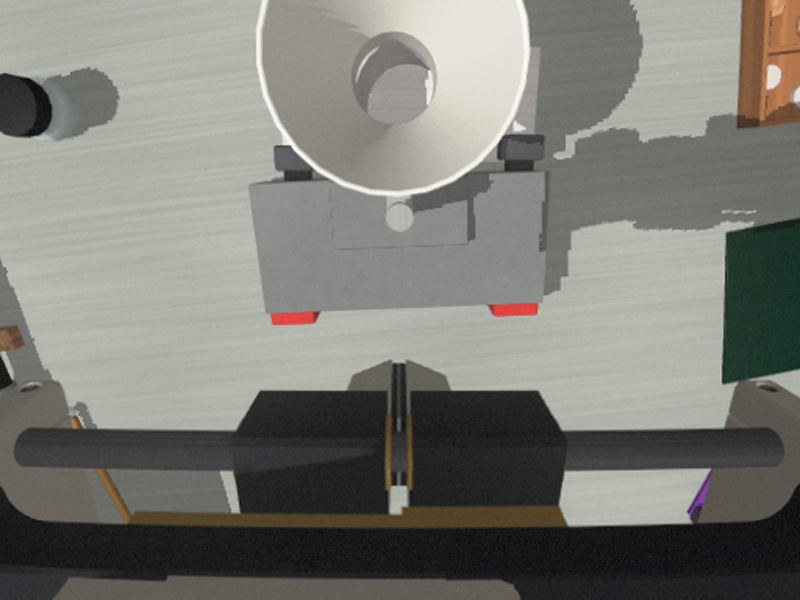

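Run:
```python
from h import *
import pickle
d=pickle.load(open('w20.pkl','rb')); C=cloud(d); I=d['img']
def strip(C,I,u,v0,v1):
    for v in range(v0,v1): print(v,C[v,u].round(4),I[v,u])
cv2.imwrite('pics/z20.png',np.hstack([cv2.resize(I[85:135,165:215],None,fx=8,fy=8,interpolation=cv2.INTER_CUBIC),cv2.resize(I[78:128,307:357],None,fx=8,fy=8,interpolation=cv2.INTER_CUBIC)]))
print('L');strip(C,I,190,90,120);print('R');strip(C,I,332,84,114)
a=pickle.load(open('wrist0.pkl','rb')); cv2.imwrite('pics/zd.png',cv2.resize(a['img'][60:160,60:180],None,fx=6,fy=6,interpolation=cv2.INTER_CUBIC))
```

```text
L
90 [0.6549 0.0862 0.1645] [128 137 138]
91 [0.6543 0.0865 0.1635] [129 136 139]
92 [0.6535 0.0863 0.1651] [135 143 146]
93 [0.6528 0.0861 0.1665] [166 178 179]
94 [0.652  0.086  0.1676] [195 209 210]
95 [0.6514 0.0864 0.166 ] [222 231 232]
96 [0.6507 0.0864 0.1668] [241 245 246]
97 [0.6501 0.0866 0.1662] [242 244 243]
98 [0.6542 0.114  0.0383] [181 182 178]
99 [0.6531 0.1137 0.0401] [107 107 106]
100 [0.6521 0.1145 0.0374] [97 95 96]
101 [0.651  0.1145 0.0383] [96 93 95]
102 [0.6499 0.1142 0.0405] [94 91 91]
103 [0.6488 0.1148 0.0385] [97 95 94]
104 [0.6478 0.1152 0.0377] [97 93 94]
105 [0.6466 0.1152 0.0386] [95 91 92]
106 [0.6456 0.1158 0.0365] [96 95 94]
107 [0.6445 0.1154 0.0395] [98 96 95]
108 [0.6434 0.1157 0.0388] [86 85 86]
109 [0.6423 0.1165 0.0359] [66 65 66]
110 [0.6412 0.1176 0.0318] [52 55 55]
111 [0.64   0.1179 0.0315] [56 57 58]
112 [0.6389 0.1179 0.0321] [48 52 52]
113 [0.6378 0.1183 0.0313] [49 51 51]
114 [0.6367 0.1186 0.0308] [43 44 44]
115 [0.6356 0.1173 0.0376] [62 64 65]
116 [0.6347 0.1157 0.0454] [116 120 116]
117 [0.6336 0.1161 0.0444] [141 142 138]
118 [0.6
[... 607 characters left out ...]
0.6383 -0.0473  0.0377] [95 93 94]
98 [ 0.6372 -0.0473  0.0375] [97 95 93]
99 [ 0.636  -0.0476  0.0362] [96 93 94]
100 [ 0.635  -0.0468  0.0393] [98 95 97]
101 [ 0.6339 -0.0469  0.0387] [84 82 82]
102 [ 0.6327 -0.0475  0.0361] [68 69 70]
103 [ 0.6315 -0.0487  0.0314] [50 52 51]
104 [ 0.6303 -0.0488  0.0309] [51 53 52]
105 [ 0.6292 -0.0487  0.0311] [51 52 55]
106 [ 0.6281 -0.0487  0.031 ] [52 53 53]
107 [ 0.6269 -0.0489  0.03  ] [54 52 53]
108 [ 0.6258 -0.0489  0.0299] [47 49 51]
109 [ 0.6247 -0.0487  0.0304] [60 61 63]
110 [ 0.6242 -0.045   0.0448] [106 109 107]
111 [ 0.6232 -0.0448  0.0454] [135 139 137]
112 [ 0.6221 -0.0449  0.045 ] [133 137 135]
113 [ 0.6209 -0.0452  0.0438] [135 139 136]
```

View pics/z20.png

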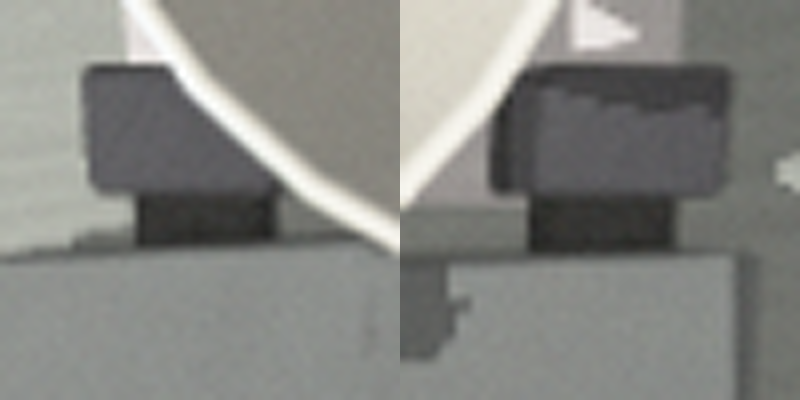

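View pics/zd.png

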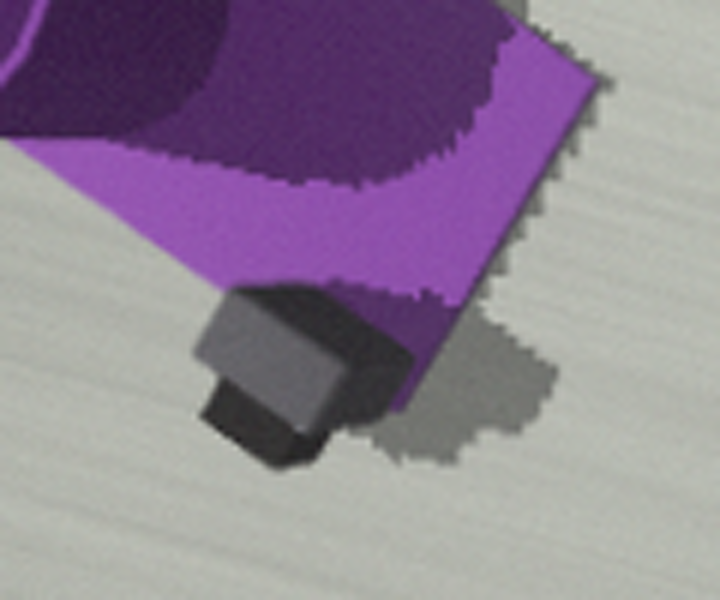

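Run:
```python
from h import *
import pickle
a=pickle.load(open('wrist0.pkl','rb')); C=cloud(a)
f=lambda p:(np.array(p,float)+.5)/6-.5+60
A=onplane(a,f([(197,356),(307,433)]),.038); B=onplane(a,f([(201,416),(280,468)]),.031)
print(A.round(4),B.round(4), a['extrinsics'][:3,3] if hasattr(a['extrinsics'],'shape') else '')
e=A[1]-A[0];L=np.hypot(*e[:2]);n=np.array([-e[1],e[0]])/L
print('block width',L,'protr',(B[:,:2]-A[0,:2])@n, 'bumper w',np.hypot(*(B[1]-B[0])[:2]))
for u,v in [(100,117),(104,126),(102,129),(106,135)]: print((u,v),C[v,u].round(4))
d=pickle.load(open('w20.pkl','rb'))
# same via ray planes
g=lambda p,o:(np.array(p,float)+.5)/8-.5+np.array(o)
for nm,blk,st,o in(('L',[(95,192),(200,192)],[(140,243),(270,238)],(165,85)),('R',[(105,194),(320,194)],[(130,255),(270,250)],(307,78))):
    A=onplane(d,g(blk,o),.038);S=onplane(d,g(st,o),.045)
    dx=np.array([np.cos(np.radians(-6.3)),np.sin(np.radians(-6.3))])
    print(nm,A.round(4).tolist(),S.round(4).tolist(),'gap',(A[:,:2]@dx).mean()-(S[:,:2]@dx).mean())
```

```text
[[ 0.1886 -0.3932  0.038 ]
 [ 0.1798 -0.4169  0.038 ]] [[ 0.1754 -0.392   0.031 ]
 [ 0.1696 -0.4093  0.031 ]] [ 0.26036276 -0.57328888  0.38413672]
block width 0.02521611111079628 protr [-0.01276044 -0.0122384 ] bumper w 0.01832337588598299
(100, 117) [ 0.1931 -0.4012  0.0368]
(104, 126) [ 0.1844 -0.4082  0.0386]
(102, 129) [ 0.1788 -0.4036  0.0328]
(106, 135) [ 0.1723 -0.408   0.0299]
L [[0.6445, 0.1316, 0.038], [0.6428, 0.1165, 0.038]] [[0.6368, 0.1246, 0.045], [0.6355, 0.1061, 0.045]] gap 0.006524287993605493
R [[0.6344, -0.0329, 0.038], [0.6313, -0.0638, 0.038]] [[0.6259, -0.0346, 0.045], [0.6246, -0.0544, 0.045]] gap 0.007978982354149289
```

Run:
```python
from h import *
shift((.40,-.335,.20),-6.3)
```

```text
clock 27.35 pos [0.5578 0.0492 0.2245] tooly yaw deg -6.09 shift [ 0.0248 -0.1161  0.3988] turn 0.0036 F [-0.1  0.1  0.1] w 0.003
```

Emit:
{"fn": "move_arm", "kwargs": {"steps": "0 -.04 .01 0 255;0 -.07 .04 0 200;.025 -.116 .399 0 130;.025 -.116 .399 0 130;.025 -.116 .399 0 130;.025 -.116 .399 0 130;.025 -.116 .399 0 130;.025 -.116 .399 0 130;.025 -.116 .399 0 130;.025 -.116 .399 0 130"}}

```text
clock: 28.18
position: [0.4062, -0.3072, 0.2025]
ee_rot: [1.287, 1.156, -1.287]
force: [0.6, 0.1, -0.1]
width: 0.487
```

Emit:
{"fn": "move_arm", "kwargs": {"steps": "0 -.01 .075 0 130;0 -.01 .075 0 130;0 -.01 .075 0 130;0 -.01 .075 0 130"}}

```text
clock: 28.52
position: [0.3882, -0.3809, 0.2021]
ee_rot: [1.29, 1.155, -1.291]
force: [1.1, 1.2, 0.9]
width: 0.491
```

Run:
```python
from h import *
import pickle
shift((.40,-.335,.20),-6.3)
d=arm.get_image('wrist');pickle.dump(d,open('w21.pkl','wb'));cv2.imwrite('pics/w21.png',cv2.resize(d['img'],(800,600),interpolation=cv2.INTER_CUBIC))
```

```text
clock 28.5167 pos [ 0.3882 -0.3809  0.2021] tooly yaw deg -6.36 shift [ 0.0021  0.0066 -0.0469] turn -0.0011 F [1.1 1.2 0.9] w 0.491
```

View pics/w21.png

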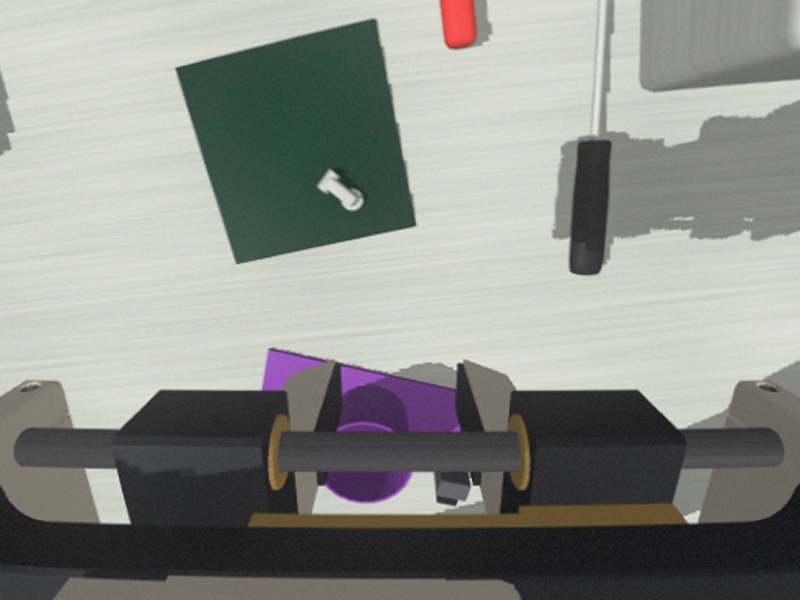

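Run:
```python
from h import *
import pickle
d=pickle.load(open('w21.pkl','rb')); I=d['img'].astype(int)
m=np.zeros(I.shape[:2],bool); sub=I[95:145,190:245]; m[95:145,190:245]=sub.min(2)>95
k,l,st,ce=cv2.connectedComponentsWithStats(m.astype(np.uint8)); i=1+st[1:,4].argmax(); print(st[i],ce[i])
ys,xs=np.nonzero(l==i); P=onplane(d,np.c_[xs,ys],.012)[:,:2]
r=cv2.minAreaRect(P.astype(np.float32)); print(r); bp=cv2.boxPoints(r); print(bp.round(4), P.mean(0))
c=P-P.mean(0); w,V=np.linalg.eigh(c.T@c); print(V[:,1],np.degrees(np.arctan2(V[1,1],V[0,1])))
cv2.imwrite('pics/k21.png',cv2.resize(d['img'][95:145,190:245],None,fx=12,fy=12,interpolation=cv2.INTER_CUBIC))
shift((0.4,-.34,.05))
```

```text
[203 108  30  27 363] [217.82093664 122.13774105]
((0.453523725271225, -0.3441828787326813), (0.03534144535660744, 0.0168965645134449), 45.37070846557617)
[[ 0.4351 -0.3508]
 [ 0.4471 -0.3627]
 [ 0.472  -0.3375]
 [ 0.4599 -0.3257]] [ 0.45402914 -0.34371623]
[0.69610543 0.71793957] 45.88462860931126
clock 28.5667 pos [ 0.3893 -0.3791  0.2021] tooly yaw deg -6.18 shift [ 0.1522  0.0065 -0.0399] turn None F [ 0.8  0.8 -0.3] w 0.49
```

View pics/k21.png

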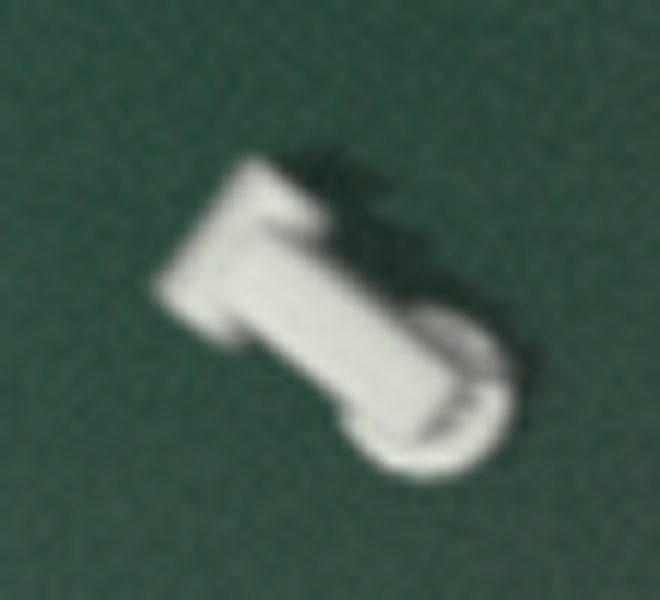

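Run:
```python
from h import *
import pickle
a=pickle.load(open('scene0.pkl','rb')); C=cloud(a)
I=a['img'].astype(int); m=(I[...,1]<60)&(I[...,2]>60)&(I[...,0]>80); q=C[m]; print('purple',q.min(0),q.max(0)); print('high',q[q[:,2]>.055].min(0),q[q[:,2]>.055].max(0))
shift((.4535,-.344,.06),45.6); print(arm.observe()['joints'].round(2))
```

```text
purple [ 0.19325722 -0.60885174 -0.00483639] [ 0.99790057 -0.24054333  1.35591567]
high [ 0.21466577 -0.60885174  0.05583969] [ 0.99790057 -0.30395558  1.35591567]
clock 28.5667 pos [ 0.3893 -0.3791  0.2021] tooly yaw deg -6.18 shift [ 0.1421  0.0601 -0.0417] turn -0.9038 F [ 0.8  0.8 -0.3] w 0.49
[ 0.81  0.34 -0.18  1.79  0.07  1.02 -1.07]
```

Emit:
{"fn": "move_arm", "kwargs": {"steps": ".02 .03 -.02 -.12 130;.04 .06 -.042 -.24 130;.06 .06 -.042 -.36 130;.08 .06 -.042 -.48 130;.1 .06 -.042 -.6 130;.12 .06 -.042 -.72 130;.14 .06 -.042 -.84 130;.142 .06 -.042 -.904 130;.142 .06 -.042 -.904 130"}}

```text
clock: 29.32
position: [0.4538, -0.3415, 0.0591]
ee_rot: [0.601, 1.489, -0.599]
force: [-0.2, 0.2, 0.6]
width: 0.487
```

Run:
```python
from h import *
d=arm.get_image('wrist');cv2.imwrite('pics/w22.png',d['img'])
shift((.4535,-.344,.006),45.6); print(arm.observe()['joints'].round(2))
print(proj(d,[(.4535,-.344,.012),(.472-.006,-.3375+.006,.012)]))
```

```text
clock 29.3667 pos [ 0.4545 -0.3422  0.0601] tooly yaw deg 45.76 shift [ 0.0541 -0.0021  0.0006] turn 0.0028 F [0.1 0.3 0.7] w 0.49
[ 0.82  0.57 -0.37  1.86  0.29  0.77 -0.48]
[[258.16192465 219.51454142]
 [258.67726466 197.73541102]]
```

View pics/w22.png

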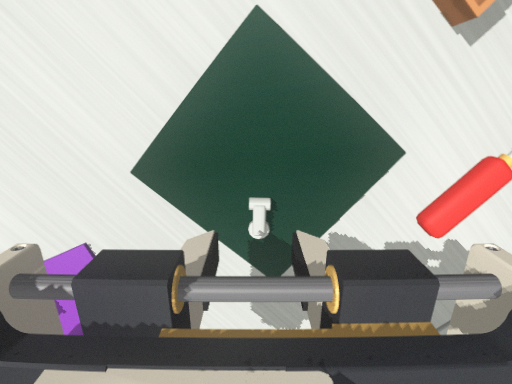

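Emit:
{"fn": "move_arm", "kwargs": {"steps": ".03 -.002 0 0 130;.045 -.002 0 0 130;.05 -.002 0 0 130;.053 -.002 0 0 130;.0535 -.002 0 0 130;.0535 -.002 0 0 200;.0535 -.002 0 0 255;.0535 -.002 0 0 255;.0535 -.002 0 0 255;.0535 -.002 0 0 255", "squeeze": 20}}

```text
clock: 30.2
position: [0.4533, -0.3459, 0.007]
ee_rot: [0.604, 1.484, -0.605]
force: [0.2, -0.0, 0.4]
width: 0.178
```

Emit:
{"fn": "move_arm", "kwargs": {"steps": "0 0 0 0 255;0 0 0 0 255;0 0 0 0 255"}}

```text
clock: 30.45
position: [0.4532, -0.346, 0.0072]
ee_rot: [0.604, 1.484, -0.605]
force: [-1.9, 1.5, 8.2]
width: 0.129
```

Emit:
{"fn": "move_arm", "kwargs": {"steps": "-.005 0 0 0 255;-.03 0 0 0 255;-.07 0 0 0 255;-.11 0 0 0 255;-.15 0 0 0 255;-.19 0 0 0 255;-.22 0 0 0 255;-.22 0 0 0 255"}}

```text
clock: 31.12
position: [0.4561, -0.3469, 0.2337]
ee_rot: [0.602, 1.475, -0.605]
force: [0.6, -0.0, 0.5]
width: 0.134
```

Run:
```python
from h import *
d=arm.get_image('wrist');cv2.imwrite('pics/w23.png',d['img'])
d=arm.get_image('side');cv2.imwrite('pics/s23.png',cv2.resize(d['img'][90:290,100:350],(800,640))[:600])
shift((.684,.041,.225),-6.3)
```

```text
clock 31.2167 pos [ 0.4536 -0.346   0.228 ] tooly yaw deg 45.7 shift [ 0.0028  0.4379 -0.1054] turn 0.9075 F [-0.7  0.1 -0.2] w 0.126
```

View pics/w23.png

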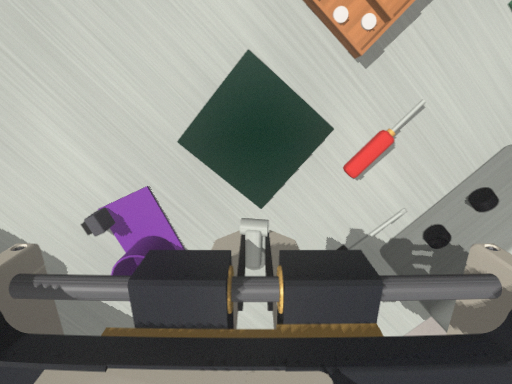

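View pics/s23.png

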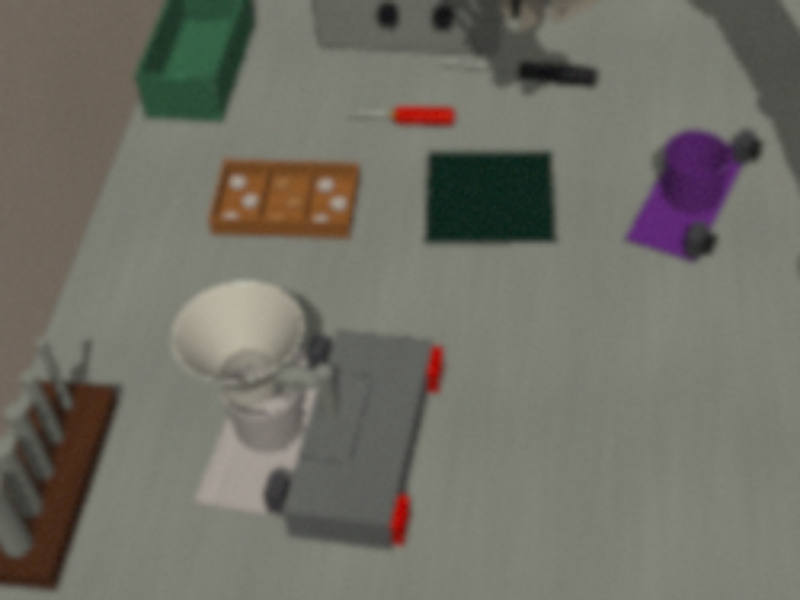

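Emit:
{"fn": "move_arm", "kwargs": {"steps": "-.01 .436 -.103 0 255;-.01 .436 -.103 0 255;-.01 .436 -.103 0 255;-.01 .436 -.103 0 255;-.01 .436 -.103 0 255;-.01 .436 -.103 0 255;-.01 .436 -.103 0 255;-.01 .436 -.103 0 255;-.01 .436 -.103 0 255;-.01 .436 -.103 0 255"}}

```text
clock: 32.05
position: [0.6674, 0.013, 0.2338]
ee_rot: [0.603, 1.488, -0.606]
force: [0.7, -0.4, -0.4]
width: 0.131
```

Run:
```python
from h import *
shift((.684,.038,.18),45.7)
```

```text
clock 32.05 pos [0.6674 0.013  0.2338] tooly yaw deg 45.7 shift [ 0.0537  0.0296 -0.0055] turn 0.0001 F [ 0.7 -0.4 -0.4] w 0.131
```

Emit:
{"fn": "move_arm", "kwargs": {"steps": "0 .03 -.006 0 255;0 .03 -.006 0 255;0 .03 -.006 0 255;0 .03 -.006 0 255"}}

```text
clock: 32.38
position: [0.6835, 0.0363, 0.2339]
ee_rot: [0.603, 1.487, -0.606]
force: [-0.1, -0.7, -0.3]
width: 0.131
```

Run:
```python
from h import *
shift((.684,.038,.18),45.7)
d=arm.get_image('scene');cv2.imwrite('pics/c24.png',cv2.resize(d['img'][110:260,220:390],(680,600)))
d=arm.get_image('wrist');cv2.imwrite('pics/w24.png',d['img'])
```

```text
clock 32.3833 pos [0.6835 0.0363 0.2339] tooly yaw deg 45.71 shift [ 0.0539  0.0017 -0.0007] turn 0.0002 F [-0.1 -0.7 -0.3] w 0.131
```

View pics/c24.png

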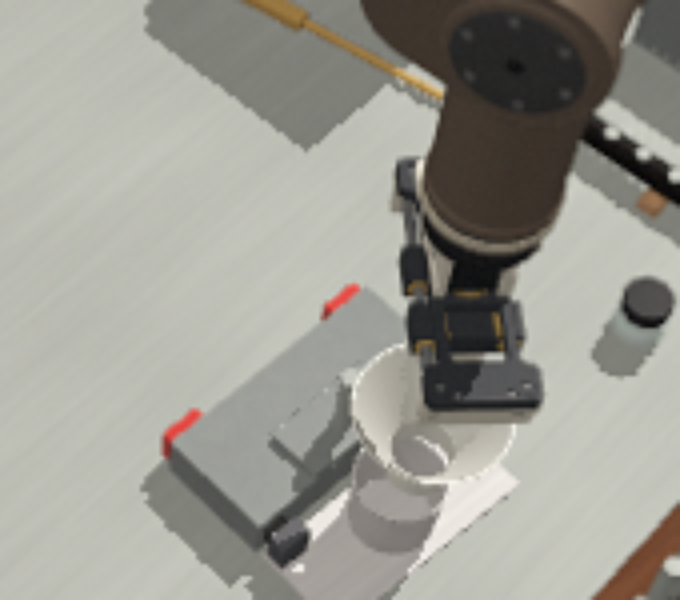

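View pics/w24.png

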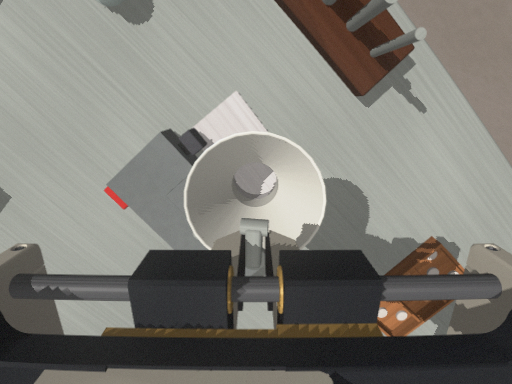

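Emit:
{"fn": "move_arm", "kwargs": {"steps": ".02 .001 0 0 255;.04 .001 0 0 255;.054 .001 0 0 255;.06 .001 0 0 255;.06 .001 0 0 255;.06 .001 0 0 255"}}

```text
clock: 32.98
position: [0.685, 0.0368, 0.1763]
ee_rot: [0.605, 1.484, -0.605]
force: [0.8, -0.3, 0.3]
width: 0.13
```

Emit:
{"fn": "move_arm", "kwargs": {"steps": "0 0 0 0 160;0 0 0 0 160;0 0 0 0 160;0 0 0 0 160;0 0 0 0 160;0 0 0 0 160"}}

```text
clock: 33.48
position: [0.6851, 0.0378, 0.176]
ee_rot: [0.604, 1.485, -0.604]
force: [0.2, -0.1, 0.7]
width: 0.37
```

Emit:
{"fn": "move_arm", "kwargs": {"steps": "-.03 0 0 0 160;-.07 0 0 0 160;-.1 -.02 0 0 160;-.1 -.06 0 0 160;-.1 -.1 0 0 160;-.1 -.14 0 0 160;-.1 -.18 0 0 160;-.1 -.2 0 0 160;-.1 -.2 0 0 160"}}

```text
clock: 34.23
position: [0.5423, -0.1104, 0.2762]
ee_rot: [0.607, 1.483, -0.612]
force: [0.5, 0.1, -0.0]
width: 0.373
```

Run:
```python
from h import *
s=arm.observe();print(s['clock'],s['position'],s['force'])
d=arm.get_image('scene');cv2.imwrite('pics/c25.png',cv2.resize(d['img'][160:270,240:365],(682,600),interpolation=cv2.INTER_CUBIC))
d=arm.get_image('wrist');cv2.imwrite('pics/w25.png',d['img'])
meas('25')
```

```text
34.2333 [ 0.54230982 -0.11041947  0.27615543] [ 0.45019487  0.12601634 -0.03616558]
scene red [266.5 215. ] 8 [ 0.5171 -0.0372  0.038 ]
scene red [261.7 219.7] 10 [ 0.5179 -0.0601  0.038 ]
scene base c [0.5782 0.0437] [0.222 0.104] yaw -3.44
hopper [0.6826 0.0377] 0.0619
side red [235.3 203.7] 36 [ 0.5174 -0.0346  0.038 ]
side red [224.5 250.9] 46 [0.5288 0.1436 0.038 ]
side base c [0.5783 0.0458] [0.226 0.101] yaw -3.85
hopper [0.6818 0.0388] 0.0623
```

View pics/c25.png

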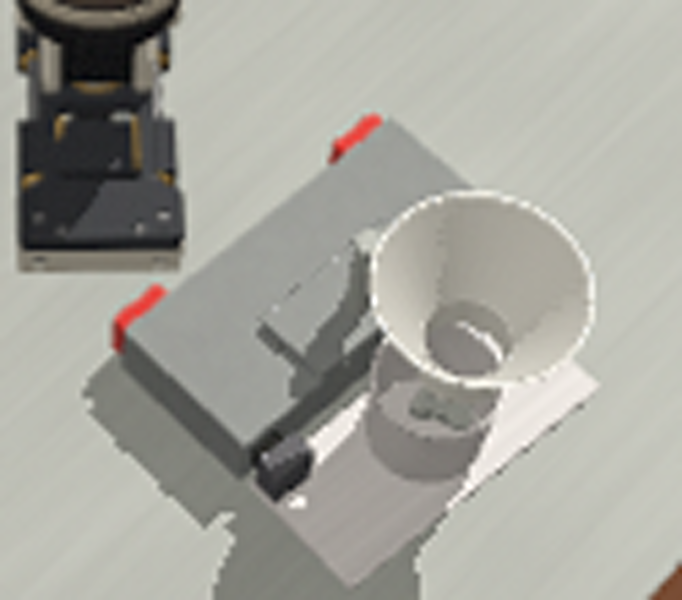

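View pics/w25.png

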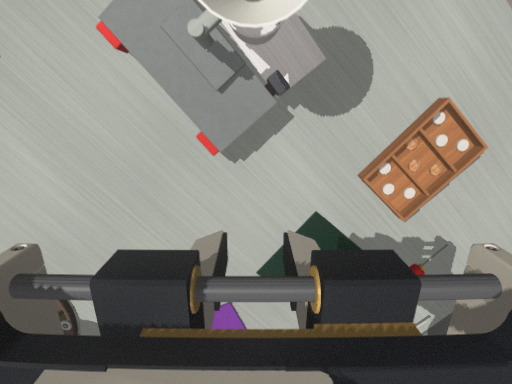

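```bash
python3 -c "
from cell import arm
print(arm.observe()['dq'].round(3)); print(arm.sign_off())"
```

```text
[-0.015  0.009 -0.002 -0.005  0.003 -0.     0.002]
the job is handed in; nothing more can be done
None
```

I walked the stand home by pushing only on the red pads, then dropped the nickel key through the funnel into the cup. I handed in at about 34 s. No verdict was reported, and one force reading may have broken the 24 N limit.

**Last checks**
- **Bumpers:** in the wrist picture the gap between block and stand was about 6.5 mm on the left and 8.0 mm on the right. A free bumper on the purple look-alike sticks out about 12.5 mm, so both look pressed in by roughly 4–5 mm. I measured this before picking up the key. The stand's position and angle had not changed when I looked again after the drop.
- **Stand:** its centre was about 5 mm off the dock's centre line. It stood about 2.5° from square at the end, and never more than about 11° on the way, by my estimates.
- **Key:** the scene camera shows it lying in the tin cup.
- **Arm:** it was clear of everything when I handed in. I did not measure the bystanders again at the end, but nothing looked moved.

**Doubtful**
- **Force limit:** twice, while the corner was being pressed against its bumper, the wrist reading reached about 25 N in total (about 20–22 N forward plus 12–15 N from the tool dragging the pad down). A third reading was about 22 N. I backed off each time, but I cannot rule out that the first two passed 24 N.
- **Dock angle:** my estimates of it differed by 1–2° between plate edges, so the angles above carry that error.

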